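Turn bearing caps over in a flip-plate jig and square them up with the wing screw

ROBOT

A 7-joint arm with a two-finger parallel gripper is mounted at the origin on a cart in front of the work surface, level with it; the furniture and walls round the work are solid. World frame = base frame: x ahead of the robot, y to its left, z up, the work surface at z = 0. Lengths are in m, angles in rad, forces in N, time in s.
With the tool pointing down it reaches from about 0.4 to 0.875 m from the base axis. Payload 6.5 kg.
Tool frame: the origin (TCP) lies midway between the tips of the shut fingers; the grasp point (between the pads) lies 19 mm behind it; z points along the fingers, y is the line along which they close (so a half turn about z gives the same grasp; the last joint's range is limited). The gripper opens to 85 mm and grips with 20 to 120 N. Pads are 22 mm wide; open, the fingers measure 114 mm over their backs; the gripper's body (76 mm by 85 mm) begins 54 mm behind the grasp point. The pads swing forward as they close: fully open they stand 13 mm farther back than shut.
Start: joints at [-1.277, 0.536, -0.004, 1.538, 0.003, 1.067, -0.071], TCP at [0.229, 0.608, 0.196] pointing down, gripper open.
Joint ranges: [-2.7, 2.7], [-0.37, 2.16], [-1.27, 1.26], [0.24, 2.4], [-1.31, 4.45], [0.19, 1.91], [-2.76, 2.76]. Speed limits (rad/s): [2.39, 2.39, 3.14, 3.14, 3.14, 3.14, 3.14].

INTERFACE

Orientations are given as a rotation vector (axis times angle).
In Python, from rig import manip gives the robot as it stands. The module is installed in compiled form; this text tells all that it offers.
- The arm moves only by the shell command python3 -m pendant 'ROWS' [FORCE]. ROWS is JSON, a list of rows, each a list of 7 numbers: the shift along the tool's x, y, z in mm, then the turn, a rotation vector about the tool's x, y, z in degrees, then the closure, from 0 (fully open) to 1 (shut). A call has 1 to 12 rows; each row is the pose to reach, as a shift and turn from the pose commanded when the call began, along the tool's axes at that moment; what a row does not reach only later rows make up. A row lasts 1/8 s, in which the tool goes at most 62.5 mm and 10.7 degrees, less where a joint would pass 70% of its speed; a pose out of reach is approached as far as the arm can. A call with a gripper value outside its range is refused whole. The fingers move at their own pace and stop on an object; FORCE is the grip in N (left out, the last holds). Time passes only in rows, so rows that repeat a pose let the fingers close. It gives the time, the measured TCP pose, the force, the opening and the grip force at its end, in the units of the state.
- manip.read_state(): the state, without advancing time (a new reading comes with each control period).
- manip.grab_frame(name): name is "scene" or "top" or "wrist"; returns a dict with "image" (384x512x3 uint8, red, green, blue), "fx", "fy", "cx", "cy" (pixels), "R" (3x3) and "t" (3): a world point X has camera coordinates R X + t. Camera axes: x right, y down, z forward; pixel columns grow to the right and rows downward; lengths in m; the calibration is good to about 2 mm. A picture is of the moment at which its call begins. There is no depth.
- manip.hand_in(): hands the job in; it is judged then, once.
The state is a dict: "time_s": time; "joint_positions": joint angles; "joint_velocities": joint speeds; "joint_torque": joint torques, N m; "position": TCP position; "tcp_rot": TCP orientation; "ft_force": force on the tool from outside, world axes, zero at the start; "torque": the same for the moment, N m; "grip_width": opening from 0.0 (shut) to 1.0 (fully open); "grip_force": force on a finger pad.
Only numpy, scipy, OpenCV 4.12 (cv2) and the standard library are available. Lean on these libraries where they do the work, as an engineer would, in place of code of your own. Each camera call takes 0.05 s, during which the arm holds its last target. There are 200 camera calls.

TASK

Turn the bearing caps over in the turn-over jig, ready for work on their backs: lay every cap that is on the bench boss up in a pocket of the hinged plate, swing the plate right over so that they drop boss down onto the rails, then swing the empty plate back until it lies on its rests. Then turn the wing screw clockwise until it bottoms, so that the jaw squares the caps up against the fence, and back it off a quarter turn so that they are not under strain. Leave the other things on the bench where they are.

Things in the scene. Friction and masses are not known exactly. Their poses are not given: they have to be found in the camera images.
- cap_0_mid (a point): Centre (13 mm above the flat back) of a loose aluminium bearing cap, 220 g, boss up at first: round housing 46 mm in diameter, 26 mm high, with two lugs 28 mm wide and 8 mm thick at the back, 90 mm over all along its y; x is across the lugs, z points from the flat back to the boss with the bearing. A half turn about z looks the same
- cap_1_mid (a point): Centre of another bearing cap, the same as cap_0 in all. Two or three of the caps are there; an absent one is given as None
- cap_2_mid (a point): Centre of another bearing cap, the same as cap_0 in all. Two or three of the caps are there; an absent one is given as None
- pocket_0 (a point): Where a cap's centre stands when seated boss up in the plate's pocket nearest the robot: 13 mm over the pocket floor, which is 64 mm above the bench with the plate at home. Turns with the plate; at home x is along the hinge, y from hinge to handle, z up. A cap lies with its y along this y, either way round; any cap fits any pocket
- pocket_1 (a point): The same for the middle pocket, 72 mm along x from the first. In each pocket the lugs drop between round-nosed dowels 8 mm high (1.5 mm play each side; 12.5 mm high keeper fingers stand 3 mm off) and between stop strips 7 mm high beyond the lug ends (nearly 2 mm play at each end)
- pocket_2 (a point): The same for the pocket farthest from the robot, 72 mm along x from the middle one
- rail_place_0 (a point): Where a cap's centre stands, boss down on the two rails and up against the fence, in the place nearest the robot: 41 mm above the bench, lugs on the rails 46 mm up. Fixed to the jig: x along the hinge, y towards fence and hinge, z up. A cap just dropped lies about 3 mm off it towards -y. Dowels 8 mm high beside the lugs; open between the rails
- rail_place_1 (a point): The same for the rail place in the middle, 72 mm along x from the first
- rail_place_2 (a point): The same for the rail place farthest from the robot, 144 mm along x from the first
- hinge_mid (a point): Middle of the plate's hinge axis, 64 mm above the bench; its x, level, is the hinge axis, y points to where the plate lies at home, z up. The jig is a fixed plywood board 322 x 340 mm, plate on its +y side, rails on its -y side; place and yaw vary
- plate_handle (a point): Middle of the plate's handle: round black grip, 16 mm in diameter, 84 mm long, parallel to the hinge, 190 mm out from it and 5 mm to the plate's under side: centre 59 mm above the bench at home, 69 mm when right over. 42 mm between its axis and the plate's edge. Being round it turns between upright fingers all through the swing
- plate (a joint): Angle of the aluminium plate: 0 at home on its rests, pockets up; 3.14 right over above the rails. 0.6 kg, hinge damped (0.5 N m s/rad): let go, it sinks slowly to a side. Keeper fingers driven by the hinge slide over the lugs as it lifts and hold the caps in, until the last 5 to 12 degrees before 3.14, when the caps drop 10 mm onto the rails
- screw_grip (a point): Grip point of the black wing screw at the near end of the rails, on its upright axis, 70 mm above the bench and 10 mm below the wing's top; the wing is 50 mm long along the point's x, 10 mm thick along its y, 22 mm high. Turns with the screw
- screw (a joint): Turn of the wing screw in rad, growing clockwise seen from above: 0 full out, 5.0 bottomed (hard stop); starts at 0 to 1.4. Stays where left (0.04 N m friction). Each rad moves the jaw (steel bar along the outer rail) 2 mm towards the fence by a wedge; at 5.0 the lugs stand between jaw and fence with half a mm of play
- tin_0: Open tin with a green band, 75 mm across, 94 mm high; bystander, origin under its centre
- pliers: Pliers lying flat, 170 mm long; bystander
- orange_case: Orange case, 72 x 215 x 35 mm; bystander
- bit_case: Dark grey case, 106 x 162 x 45 mm; bystander
- screwdriver_10: Blue screwdriver, 222 mm long; bystander
- wood_block: Wooden block, 60 x 120 x 34 mm; bystander
- tape_6: Roll of yellow tape lying flat, 102 mm across, 24 mm high; bystander
There are look-alikes about, which are no part of the job. What is shaped like the part that bears cap_1_mid but purple is not meant.

How it is judged:
On the way, in this order (a step that is already met when the one before it is completed fails the run):
1. every cap lies fully home, boss up, in a pocket of the plate, the plate at home (angle between each of cap_0_mid, cap_1_mid, cap_2_mid's own z axis and vertical below 0.06 rad and ((horizontal distance between cap_0_mid and pocket_0 below 0.005 m and z of cap_0_mid in the frame of pocket_0 between -0.0025 and 0.0025 m) or (horizontal distance between cap_0_mid and pocket_1 below 0.005 m and z of cap_0_mid in the frame of pocket_1 between -0.0025 and 0.0025 m) or (horizontal distance between cap_0_mid and pocket_2 below 0.005 m and z of cap_0_mid in the frame of pocket_2 between -0.0025 and 0.0025 m)) and ((horizontal distance between cap_1_mid and pocket_0 below 0.005 m and z of cap_1_mid in the frame of pocket_0 between -0.0025 and 0.0025 m) or (horizontal distance between cap_1_mid and pocket_1 below 0.005 m and z of cap_1_mid in the frame of pocket_1 between -0.0025 and 0.0025 m) or (horizontal distance between cap_1_mid and pocket_2 below 0.005 m and z of cap_1_mid in the frame of pocket_2 between -0.0025 and 0.0025 m)) and ((horizontal distance between cap_2_mid and pocket_0 below 0.005 m and z of cap_2_mid in the frame of pocket_0 between -0.0025 and 0.0025 m) or (horizontal distance between cap_2_mid and pocket_1 below 0.005 m and z of cap_2_mid in the frame of pocket_1 between -0.0025 and 0.0025 m) or (horizontal distance between cap_2_mid and pocket_2 below 0.005 m and z of cap_2_mid in the frame of pocket_2 between -0.0025 and 0.0025 m)) and value of joint plate below 0.08 rad), for 0.2 s.
2. the plate is swung right over (value of joint plate above 3.02 rad), for 0.1 s.
3. the plate is back on its rests and every cap lies boss down on the rails (value of joint plate below 0.08 rad and angle between each of cap_0_mid, cap_1_mid, cap_2_mid's own z axis and vertical above 3 rad and ((horizontal distance between cap_0_mid and rail_place_0 below 0.008 m and z of cap_0_mid in the frame of rail_place_0 between -0.003 and 0.003 m) or (horizontal distance between cap_0_mid and rail_place_1 below 0.008 m and z of cap_0_mid in the frame of rail_place_1 between -0.003 and 0.003 m) or (horizontal distance between cap_0_mid and rail_place_2 below 0.008 m and z of cap_0_mid in the frame of rail_place_2 between -0.003 and 0.003 m)) and ((horizontal distance between cap_1_mid and rail_place_0 below 0.008 m and z of cap_1_mid in the frame of rail_place_0 between -0.003 and 0.003 m) or (horizontal distance between cap_1_mid and rail_place_1 below 0.008 m and z of cap_1_mid in the frame of rail_place_1 between -0.003 and 0.003 m) or (horizontal distance between cap_1_mid and rail_place_2 below 0.008 m and z of cap_1_mid in the frame of rail_place_2 between -0.003 and 0.003 m)) and ((horizontal distance between cap_2_mid and rail_place_0 below 0.008 m and z of cap_2_mid in the frame of rail_place_0 between -0.003 and 0.003 m) or (horizontal distance between cap_2_mid and rail_place_1 below 0.008 m and z of cap_2_mid in the frame of rail_place_1 between -0.003 and 0.003 m) or (horizontal distance between cap_2_mid and rail_place_2 below 0.008 m and z of cap_2_mid in the frame of rail_place_2 between -0.003 and 0.003 m))), for 0.2 s.
4. the wing screw is bottomed and the caps are squared against the fence (value of joint screw above 4.9 rad and angle between each of cap_0_mid, cap_1_mid, cap_2_mid's own z axis and vertical above 3 rad and ((horizontal distance between cap_0_mid and rail_place_0 below 0.008 m and z of cap_0_mid in the frame of rail_place_0 between -0.003 and 0.003 m) or (horizontal distance between cap_0_mid and rail_place_1 below 0.008 m and z of cap_0_mid in the frame of rail_place_1 between -0.003 and 0.003 m) or (horizontal distance between cap_0_mid and rail_place_2 below 0.008 m and z of cap_0_mid in the frame of rail_place_2 between -0.003 and 0.003 m)) and ((horizontal distance between cap_1_mid and rail_place_0 below 0.008 m and z of cap_1_mid in the frame of rail_place_0 between -0.003 and 0.003 m) or (horizontal distance between cap_1_mid and rail_place_1 below 0.008 m and z of cap_1_mid in the frame of rail_place_1 between -0.003 and 0.003 m) or (horizontal distance between cap_1_mid and rail_place_2 below 0.008 m and z of cap_1_mid in the frame of rail_place_2 between -0.003 and 0.003 m)) and ((horizontal distance between cap_2_mid and rail_place_0 below 0.008 m and z of cap_2_mid in the frame of rail_place_0 between -0.003 and 0.003 m) or (horizontal distance between cap_2_mid and rail_place_1 below 0.008 m and z of cap_2_mid in the frame of rail_place_1 between -0.003 and 0.003 m) or (horizontal distance between cap_2_mid and rail_place_2 below 0.008 m and z of cap_2_mid in the frame of rail_place_2 between -0.003 and 0.003 m)) and y of cap_0_mid in the frame of rail_place_0 between -0.002 and 0.002 m and y of cap_1_mid in the frame of rail_place_0 between -0.002 and 0.002 m and y of cap_2_mid in the frame of rail_place_0 between -0.002 and 0.002 m), for 0.2 s.
At the end, for the whole second after the job is handed in: Plate at home (within 0.08 rad); every cap flat and boss down on the rails (within 8 mm sideways, 3 mm in height of a rail place); wing screw, once bottomed with the caps squared within 2 mm of the fence line, a quarter turn (1.57 rad, give or take 0.26) short of its bottom (all of step 3 and value of joint screw between 3.169 and 3.689 rad); the robot touches nothing.
It fails at once if another thing on the bench is pushed more than 4 cm (distance of any of tin_0, pliers, orange_case, bit_case, screwdriver_10, wood_block, tape_6 from where it was at the start of the episode above 0.04 m).
Of cap_0, cap_1, cap_2 only 2 to 3 are there at a start; the rules pass over those that are not, and their reading is None.
At some moment in a run one of cap_0, cap_1, cap_2 may be knocked a few centimetres aside while the robot is not near it.
Once in a run the grip may slacken for a moment while it holds something.
It also fails if it takes over 210 s, if anything falls off the work surface, if the arm or the gripper's body presses on something with over 40 N, if the wrist force passes 120 N, or if a joint passes its speed limit or range.

## Working session

There is one attempt and no reset: what is moved stays moved. The work goes in short steps, Python scripts to look and compute and a shell command to move; the robot and the scene stay as the last step left them, time stands still between calls to the robot, and variables do not carry over. Pictures are saved under pics/ and viewed, at most 14 in all, crops included, and the job is handed in when it is done.

```bash
mkdir -p pics; python3 - <<'E'
from rig import manip
import cv2,numpy as np
for n in ("scene","top"):
    f=manip.grab_frame(n); cv2.imwrite(f"pics/{n}0.png",cv2.resize(f["image"][:,:,::-1],(800,600),interpolation=cv2.INTER_CUBIC))
    np.savez(f"{n}0.npz",**f)
    R=np.array(f["R"]);print(n,f["fx"],f["cx"],f["cy"],(-R.T@f["t"]).round(3),R.round(3).tolist())
s=manip.read_state();print(s)
E
```

```text
scene 447.73329021207024 261.81178812501224 189.32920881578264 [-0.569 -0.563  0.89 ] [[0.458, -0.888, -0.021], [-0.499, -0.238, -0.833], [0.735, 0.392, -0.553]]
top 425.9754135858075 258.2237581325053 192.3041558891109 [ 0.222 -0.003  1.431] [[-0.015, -1.0, 0.005], [-0.98, 0.013, -0.198], [0.198, -0.008, -0.98]]
{'time_s': 0.1, 'joint_positions': array([-1.27722214,  0.53713514, -0.00444431,  1.53874008,  0.00261545,
        1.06736059, -0.07118243]), 'joint_velocities': array([ 0.00126599, -0.00170503,  0.0015613 , -0.0035174 ,  0.00033136,
       -0.00053246, -0.00060087]), 'joint_torque': array([ 1.76236696e-03, -5.84565711e+01,  1.05151836e+00, -2.59775788e+01,
        1.26467823e-02,  4.63392469e-03,  1.84962471e-05]), 'position': array([0.22863673, 0.60778403, 0.19538509]), 'tcp_rot': array([-5.61902748e-01, -3.09076693e+00,  2.55922901e-03]), 'ft_force': array([ 0.69311976, -0.03475905, -0.05092797]), 'torque': array([ 0.02260937,  0.02364333, -0.02773939]), 'grip_force': 0.0, 'grip_width': 0.9996209458509876}
```

View pics/top0.png

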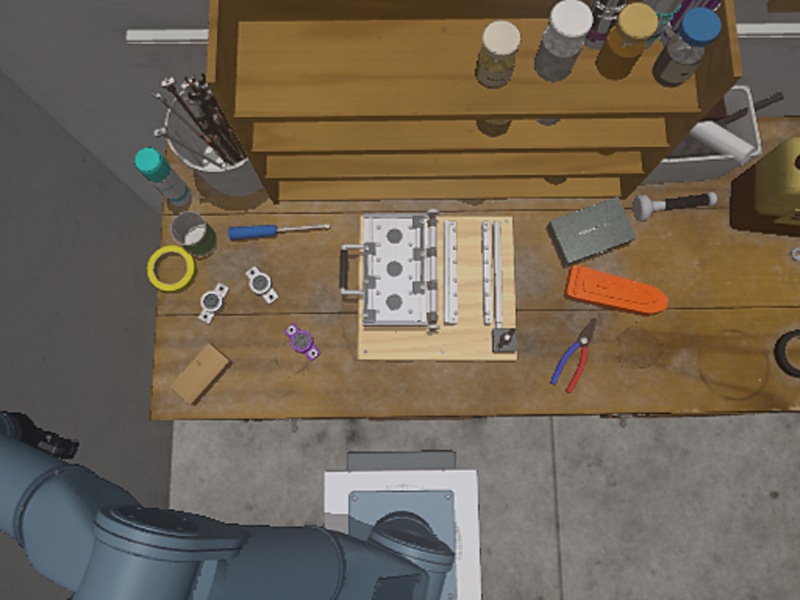

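View pics/scene0.png

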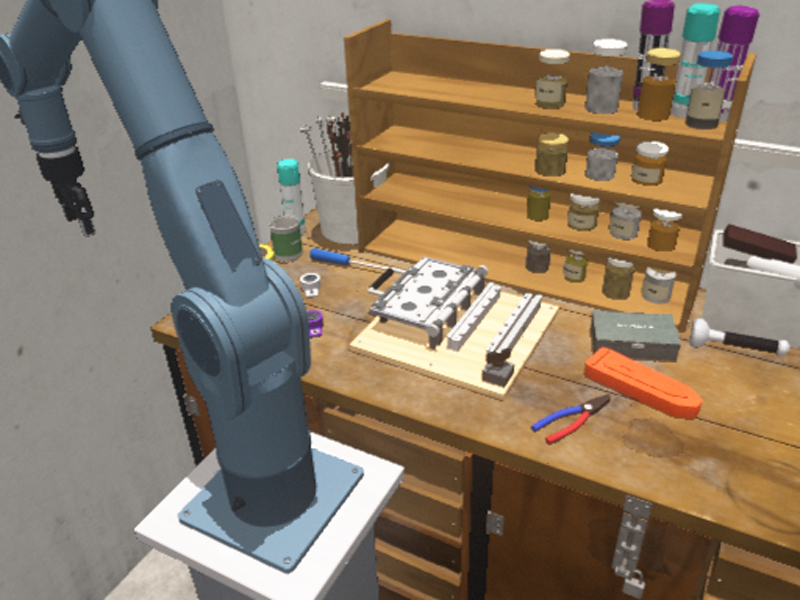

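The top view shows two white caps at (213,301) and (261,284), with the purple look-alike at (302,342). The plate's holes are at (394,236/268/302), the handle at (345,272), the hinge line at x≈433, the rails at 450/487 and the wing screw at (505,340). The scene view shows the same layout.

```bash
cat > h.py <<'E'
import numpy as np,cv2
from scipy.spatial.transform import Rotation as Ro
from rig import manip
def ray(f,uv,z):
    R=np.array(f["R"]);t=np.array(f["t"]).ravel();c=-R.T@t
    uv=np.atleast_2d(uv).astype(float)
    d=np.c_[(uv[:,0]-f["cx"])/f["fx"],(uv[:,1]-f["cy"])/f["fy"],np.ones(len(uv))]@R
    return c+d*((z-c[2])/d[:,2])[:,None]
def proj(f,X):
    p=np.atleast_2d(X)@np.array(f["R"]).T+np.array(f["t"]).ravel()
    return np.c_[f["fx"]*p[:,0]/p[:,2]+f["cx"],f["fy"]*p[:,1]/p[:,2]+f["cy"]]
def grab(n,name,crop=None,show=True):
    f=manip.grab_frame(n);np.savez(f"{name}.npz",**f)
    if show: cv2.imwrite(f"pics/{name}.png",cv2.resize(f["image"][:,:,::-1],(800,600),interpolation=cv2.INTER_CUBIC))
    return f
def go(target,yaw):
    """shift (mm, tool axes) and rotvec (deg, tool axes) from the present pose to TCP target, tool down, tool y at yaw"""
    s=manip.read_state();R0=Ro.from_rotvec(s["tcp_rot"])
    y=np.array([np.cos(yaw),np.sin(yaw),0]);z=np.array([0,0,-1.]);R1=Ro.from_matrix(np.c_[np.cross(y,z),y,z])
    sh=R0.inv().apply(np.array(target)-s["position"])*1000;tu=np.degrees((R0.inv()*R1).as_rotvec())
    print("go",sh.round(1),tu.round(1),"joint7",s["joint_positions"][6].round(2));return sh,tu
def st():
    s=manip.read_state();M=Ro.from_rotvec(s["tcp_rot"]).as_matrix()
    print("t",round(s["time_s"],1),"p",s["position"].round(4),"y yaw",round(np.degrees(np.arctan2(M[1,1],M[0,1])),1),"z",M[:,2].round(3),"F",s["ft_force"].round(1),"w",round(s["grip_width"],3),"gf",round(s["grip_force"],1));return s
E
python3 - <<'E'
from h import *
f=np.load("top0.npz")
q=lambda L,z:print(ray(f,np.array(L)*.64,z).round(3).tolist())
q([(213,301),(261,284),(302,342)],.026)
q([(394,302),(394,268),(394,236)],.064)
q([(345,272)],.059);q([(433,213),(433,328)],.07);q([(505,340)],.08)
q([(360,215),(513,215),(359,360),(517,360)],.018)
im=f["image"];hsv=cv2.cvtColor(im,cv2.COLOR_RGB2HSV)
m=((hsv[...,1]<60)&(hsv[...,2]>130)).astype(np.uint8);m[:, :115]=0;m[:,185:]=0;m[:165]=0;m[215:]=0
n,l,s,c=cv2.connectedComponentsWithStats(m)
for i in range(1,n):
    if s[i,4]>30:
        pts=np.argwhere(l==i)[:,::-1];w=ray(f,pts,.008)[:,:2];r=cv2.minAreaRect((w*1000).astype(np.float32));print(s[i,4],c[i],r)
st()
E
```

```text
[[0.509, 0.395, 0.026], [0.545, 0.293, 0.026], [0.418, 0.203, 0.026]]
[[0.494, 0.006, 0.064], [0.567, 0.005, 0.064], [0.638, 0.004, 0.064]]
[[0.561, 0.109, 0.059]]
[[0.686, -0.08, 0.07], [0.437, -0.074, 0.07]]
[[0.408, -0.22, 0.08]]
[[0.701, 0.08, 0.018], [0.697, -0.261, 0.018], [0.378, 0.082, 0.018], [0.374, -0.254, 0.018]]
112 [164.22321429 178.375     ] ((560.0886840820312, 307.0364990234375), (60.387359619140625, 45.60320281982422), 44.79140090942383)
177 [135.4519774  193.08474576] ((513.9068603515625, 405.68597412109375), (46.82792282104492, 90.64229583740234), 62.96895217895508)
51 [172.60784314 189.05882353] ((522.955078125, 276.6954345703125), (23.632978439331055, 28.51138687133789), 39.48212432861328)
t 0.1 p [0.2286 0.6078 0.1954] y yaw 69.4 z [-0.    -0.002 -1.   ] F [ 0.7 -0.  -0.1] w 1.0 gf 0.0
```

```bash
python3 - <<'E'
from h import *
go([.49,.35,.26],np.radians(57))
E
```

```text
go [-335.4 -149.4  -64.3] [-0.1  0.  12.4] joint7 -0.07
```

```bash
python3 -m pendant '[[0,0,-64,0,0,0,0.2],[-335,-149,-64,0,0,12.4,0.2],[-335,-149,-64,0,0,12.4,0.2],[-335,-149,-64,0,0,12.4,0.2],[-335,-149,-64,0,0,12.4,0.2],[-335,-149,-64,0,0,12.4,0.2],[-335,-149,-64,0,0,12.4,0.2],[-335,-149,-64,0,0,12.4,0.2],[-335,-149,-64,0,0,12.4,0.2],[-335,-149,-64,0,0,12.4,0.2],[-335,-149,-64,0,0,12.4,0.2],[-335,-149,-64,0,0,12.4,0.2]]' 40; python3 - <<'E'
from h import *
st();f=grab("wrist","w1");R=f["R"];print((-R.T@f["t"]).round(3),R.round(3).tolist(),f["fx"])
E
```

```text
time_s: 1.6
position: [0.4895, 0.3516, 0.2602]
tcp_rot: [-0.891, -3.013, -0.0]
ft_force: [0.3, -0.2, 0.1]
grip_width: 0.803
grip_force: 0.0
t 1.6 p [0.4895 0.3516 0.2602] y yaw 57.1 z [-0.  0. -1.] F [ 0.3 -0.2  0.1] w 0.803 gf 0.0
[0.422 0.396 0.437] [[0.544, 0.839, 0.001], [0.796, -0.516, 0.315], [0.265, -0.171, -0.949]] 273.995508696992
```

View pics/w1.png

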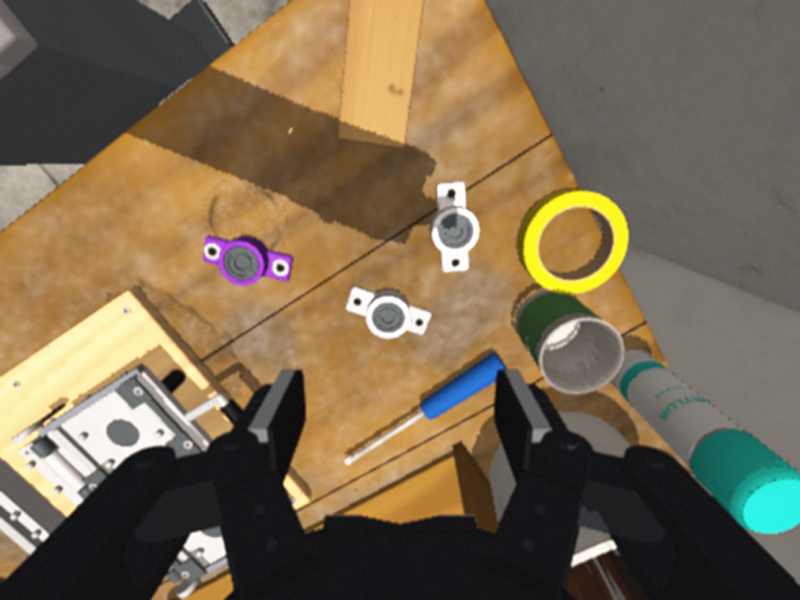

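Wrist view: cap A has its lug holes at (451,193) and (455,262). Cap B's are at (357,300) and (420,322). The purple one is at (240,262).

```bash
cat >> h.py <<'E'
def spot(f,uv,r=4):
    """centroid of the dark spot near uv (512 px picture)"""
    g=255-cv2.cvtColor(f["image"],cv2.COLOR_RGB2GRAY).astype(float);u,v=np.round(uv).astype(int)
    w=g[v-r:v+r+1,u-r:u+r+1];w=np.clip(w-np.percentile(w,60),0,None);Y,X=np.mgrid[v-r:v+r+1,u-r:u+r+1]
    return np.array([(w*X).sum(),(w*Y).sum()])/w.sum()
def cap(f,a,b,z=.008,s=.64,r=3):
    p=[spot(f,np.array(q)*s,r) for q in (a,b)];w=ray(f,p,z);d=w[1]-w[0]
    print("holes",np.round(p,1).tolist(),"dist",np.linalg.norm(d).round(4),"mid",w.mean(0).round(4),"lug yaw",np.degrees(np.arctan2(d[1],d[0])).round(1))
E
python3 - <<'E'
from h import *
f=np.load("w1.npz")
cap(f,(451,193),(455,262));cap(f,(357,300),(420,322))
E
```

```text
holes [[288.4, 123.7], [291.0, 167.7]] dist 0.0692 mid [0.5108 0.4033 0.008 ] lug yaw -27.3
holes [[228.3, 192.7], [267.8, 205.9]] dist 0.0699 mid [0.5495 0.2997 0.008 ] lug yaw 37.3
```

```bash
python3 - <<'E'
from h import *
go([.5108,.4033,.1],np.radians(62.7));go([.5108,.4033,.008],np.radians(62.7))
E
```

```text
go [ 10.4  55.1 160.2] [-0.  -0.  -5.7] joint7 0.35
go [ 10.4  55.1 252.2] [-0.  -0.  -5.7] joint7 0.35
```

```bash
python3 -m pendant '[[10,55,40,0,0,-5.7,0.2],[10,55,100,0,0,-5.7,0.2],[10,55,160,0,0,-5.7,0.2],[10.4,55.1,200,0,0,-5.7,0.2],[10.4,55.1,230,0,0,-5.7,0.2],[10.4,55.1,252,0,0,-5.7,0.2],[10.4,55.1,252,0,0,-5.7,0.2],[10.4,55.1,252,0,0,-5.7,0.8],[10.4,55.1,252,0,0,-5.7,0.8],[10.4,55.1,252,0,0,-5.7,0.8],[10.4,55.1,252,0,0,-5.7,0.8]]' 50; python3 -m pendant '[[0,0,-30,0,0,0,0.8],[0,0,-80,0,0,0,0.8],[0,0,-140,0,0,0,0.8],[0,0,-140,0,0,0,0.8]]'; python3 - <<'E'
from h import *
st();f=grab("wrist","w2")
E
```

```text
time_s: 3.02
position: [0.5115, 0.403, 0.0087]
tcp_rot: [0.742, 3.052, 0.001]
ft_force: [0.7, -0.2, -0.5]
grip_width: 0.199
grip_force: 0.0
time_s: 3.52
position: [0.5146, 0.4053, 0.1541]
tcp_rot: [0.741, 3.047, 0.013]
ft_force: [0.3, 0.2, -0.6]
grip_width: 0.2
grip_force: 0.0
t 3.5 p [0.5146 0.4053 0.1541] y yaw 62.7 z [ 0.008  0.007 -1.   ] F [ 0.3  0.2 -0.6] w 0.2 gf 0.0
```

View pics/w2.png

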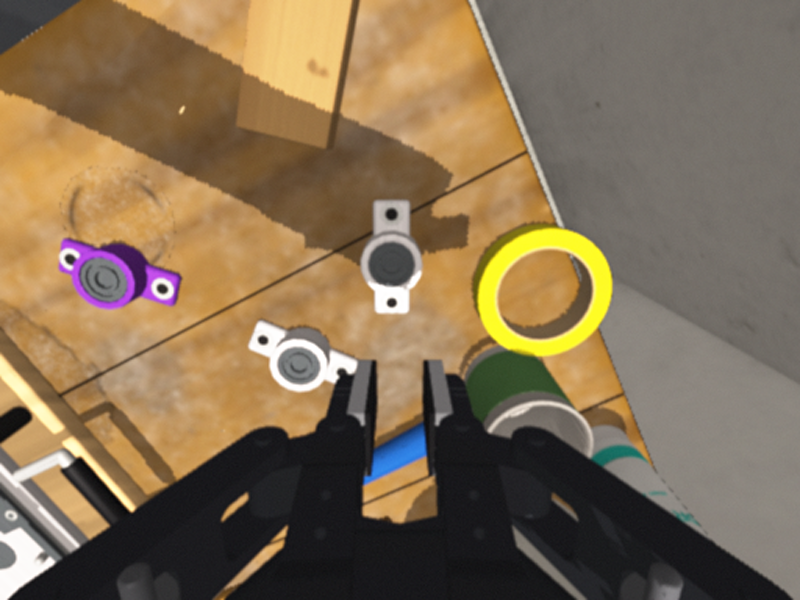

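The grasp missed: the fingers are empty at (400,400), and cap A is still on the bench at (392,258) with its holes at (391,214) and (391,302).

```bash
python3 - <<'E'
from h import *
f=np.load("w2.npz")
cap(f,(391,214),(391,302),r=4);cap(f,(263,340),(342,372),r=4)
R=f["R"];print((-R.T@f["t"]).round(3))
print((proj(f,[[.5108,.4033,.026],[.5115,.403,.0]])/.64).round())
E
```

```text
holes [[250.1, 136.7], [250.3, 193.3]] dist 0.0699 mid [0.51   0.4034 0.008 ] lug yaw -27.5
holes [[167.8, 217.3], [219.9, 240.3]] dist 0.0733 mid [0.5508 0.2997 0.008 ] lug yaw 35.5
[0.442 0.442 0.331]
[[391. 266.]
 [392. 259.]]
```

```bash
python3 - <<'E'
from h import *
go([.5104,.4034,.006],np.radians(62.5))
E
python3 -m pendant '[[0,0,0,0,0,0,0.2],[0,0,0,0,0,0,0.2],[0,0,0,0,0,0,0.2]]' 50;python3 - <<'E'
from h import *
st();go([.5104,.4034,.006],np.radians(62.5))
E
```

```text
go [  2.1  -2.3 144.9] [0.3 0.1 0.2] joint7 0.42
time_s: 3.95
position: [0.5108, 0.4024, 0.147]
tcp_rot: [-0.741, -3.052, 0.003]
ft_force: [-0.2, -0.4, -0.9]
grip_width: 0.801
grip_force: 0.0
t 4.0 p [0.5108 0.4024 0.147 ] y yaw 62.7 z [-0.001 -0.001 -1.   ] F [-0.2 -0.4 -0.9] w 0.801 gf 0.0
go [  0.7   1.  141. ] [-0.1 -0.   0.2] joint7 0.42
```

```bash
python3 -m pendant '[[0,1,50,0,0,0,0.2],[0.5,1,100,0,0,0,0.2],[0.5,1,130,0,0,0,0.2],[0.5,1,141,0,0,0,0.2],[0.5,1,141,0,0,0,0.2]]' 50;python3 - <<'E'
from h import *
st();f=grab("wrist","w3")
E
python3 -m pendant '[[0,0,0,0,0,0,0.6],[0,0,0,0,0,0,0.6],[0,0,0,0,0,0,0.6],[0,0,0,0,0,0,0.6]]'
```

```text
time_s: 4.58
position: [0.5112, 0.4039, 0.007]
tcp_rot: [-0.742, -3.053, 0.001]
ft_force: [-0.1, 0.3, 0.4]
grip_width: 0.799
grip_force: 0.0
t 4.6 p [0.5112 0.4039 0.007 ] y yaw 62.7 z [-0. -0. -1.] F [-0.1  0.3  0.4] w 0.799 gf 0.0
time_s: 5.12
position: [0.5114, 0.404, 0.0074]
tcp_rot: [0.742, 3.053, 0.0]
ft_force: [0.5, 0.6, -0.0]
grip_width: 0.402
grip_force: 0.0
```

View pics/w3.png

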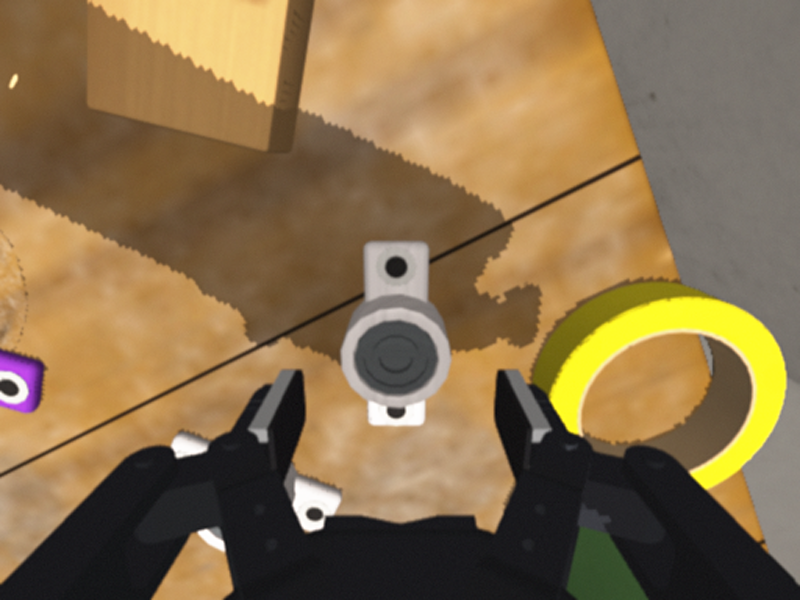

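Wrist view: the cap's boss is at (397,350), but the finger tips are at (300/500,375). They look higher than the cap and beside it, so I'll check where the tips should project.

```bash
python3 - <<'E'
from h import *
for n,w,p,yaw in (("w2",.017,[.5146,.4053,.1541],62.7),("w3",.068,[.5112,.4039,.007],62.7)):
    f=np.load(n+".npz");y=np.array([np.cos(np.radians(yaw)),np.sin(np.radians(yaw)),0])
    for h in (0,.01,.02,.03,.04): 
        X=np.array([np.array(p)+y*w/2+[0,0,h],np.array(p)-y*w/2+[0,0,h]])
        print(n,h,(proj(f,X)/.64).round().tolist(),(X@f["R"].T+f["t"]).round(3)[0,2])
E
```

```text
w2 0 [[416.0, 343.0], [378.0, 343.0]] 0.193
w2 0.01 [[417.0, 353.0], [377.0, 353.0]] 0.184
w2 0.02 [[418.0, 364.0], [376.0, 364.0]] 0.174
w2 0.03 [[420.0, 376.0], [375.0, 376.0]] 0.165
w2 0.04 [[421.0, 389.0], [374.0, 390.0]] 0.155
w3 0 [[472.0, 343.0], [322.0, 343.0]] 0.193
w3 0.01 [[476.0, 352.0], [318.0, 352.0]] 0.184
w3 0.02 [[480.0, 363.0], [313.0, 363.0]] 0.174
w3 0.03 [[485.0, 375.0], [308.0, 375.0]] 0.165
w3 0.04 [[490.0, 389.0], [303.0, 389.0]] 0.155
```

The tips are really about 19 mm farther back than the TCP suggests, and the cap passing beneath the closing fingers confirms it. I'll grip 19 mm lower, watching the force.

```bash
python3 -m pendant '[[0,0,0,0,0,0,0.2],[0,0,0,0,0,0,0.2],[0,0,0,0,0,0,0.2],[0,0,8,0,0,0,0.2],[0,0,14,0,0,0,0.2],[0,0,19,0,0,0,0.2],[0,0,19,0,0,0,0.2]]' 50;python3 -m pendant '[[0,0,0,0,0,0,0.7],[0,0,0,0,0,0,0.7],[0,0,0,0,0,0,0.7],[0,0,0,0,0,0,0.7]]'
```

```text
time_s: 6.0
position: [0.5109, 0.4036, -0.0125]
tcp_rot: [-0.742, -3.052, 0.001]
ft_force: [-0.5, -0.1, 0.4]
grip_width: 0.803
grip_force: 0.0
time_s: 6.5
position: [0.5127, 0.4046, -0.0091]
tcp_rot: [0.742, 3.051, 0.003]
ft_force: [-3.6, -3.3, 16.2]
grip_width: 0.299
grip_force: 7.9
```

```bash
python3 - <<'E'
from h import *
st();f=grab("wrist","w4")
E
```

```text
t 6.5 p [ 0.5127  0.4046 -0.0091] y yaw 62.7 z [ 0.002  0.002 -1.   ] F [-3.6 -3.3 16.2] w 0.299 gf 7.9
```

View pics/w4.png

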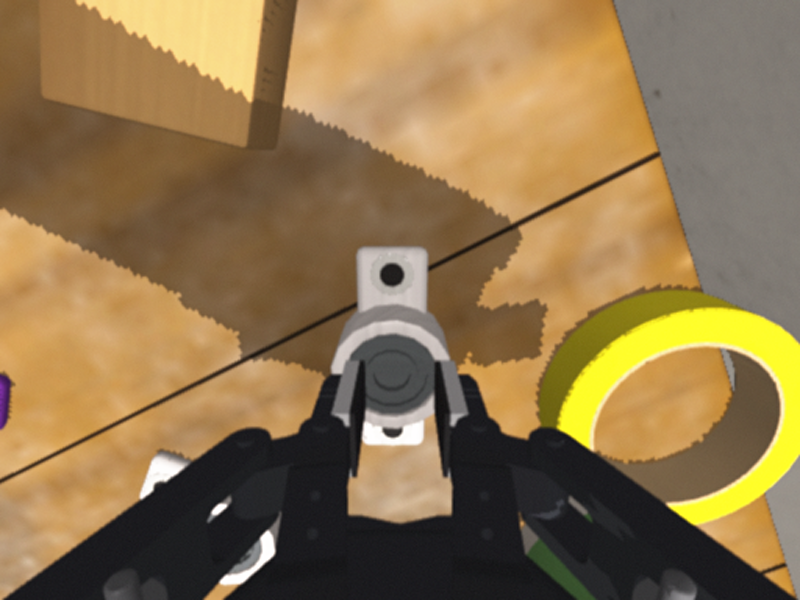

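The fingers are resting on the cap's rim, with the tips at (345/455,362), so they are higher than I took them for. I'll open and go lower in guarded steps.

```bash
python3 -m pendant '[[0,0,-8,0,0,0,0.2],[0,0,-8,0,0,0,0.2],[0,0,-8,0,0,0,0.2],[0,0,0,0,0,0,0.2],[0,0,5,0,0,0,0.2],[0,0,8,0,0,0,0.2],[0,0,8,0,0,0,0.2]]' 50;python3 -m pendant '[[0,0,3,0,0,0,0.2],[0,0,6,0,0,0,0.2],[0,0,6,0,0,0,0.2]]'; python3 - <<'E'
from h import *
st();f=manip.grab_frame("wrist");np.savez("w5.npz",**f)
from h import *
cap(f,(396,267),(396,410),r=4)
E
```

```text
time_s: 7.42
position: [0.5111, 0.4037, -0.0203]
tcp_rot: [-0.742, -3.052, 0.001]
ft_force: [0.7, 0.1, -0.8]
grip_width: 0.797
grip_force: 0.0
time_s: 7.8
position: [0.5111, 0.4038, -0.0261]
tcp_rot: [-0.742, -3.053, 0.001]
ft_force: [-0.4, -0.1, 0.3]
grip_width: 0.8
grip_force: 0.0
t 7.8 p [ 0.5111  0.4038 -0.0261] y yaw 62.7 z [-0. -0. -1.] F [-0.4 -0.1  0.3] w 0.8 gf 0.0
holes [[252.7, 167.6], [253.2, 265.4]] dist 0.0606 mid [0.4971 0.4105 0.008 ] lug yaw -27.2
```

```bash
python3 -m pendant '[[0,0,0,0,0,0,0.35],[0,0,0,0,0,0,0.5],[0,0,0,0,0,0,0.6],[0,0,0,0,0,0,0.6]]'; python3 - <<'E'
from h import *
st();f=grab("wrist","w6")
E
```

```text
time_s: 8.35
position: [0.5113, 0.4038, -0.0253]
tcp_rot: [-0.742, -3.053, 0.0]
ft_force: [-1.8, -1.3, 5.6]
grip_width: 0.517
grip_force: 50.6
t 8.3 p [ 0.5113  0.4038 -0.0253] y yaw 62.7 z [-0. -0. -1.] F [-1.8 -1.3  5.6] w 0.517 gf 50.6
```

View pics/w6.png

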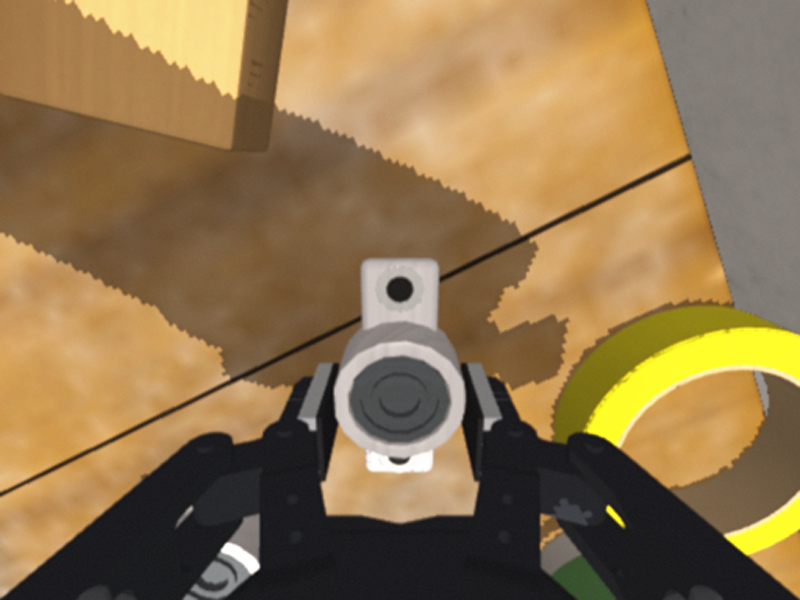

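The cap is gripped on its housing: pads at (325/480,400), width 44 mm. Now lift it and carry it over the plate.

```bash
python3 -m pendant '[[0,0,-20,0,0,0,0.6],[0,0,-60,0,0,0,0.6],[0,0,-120,0,0,0,0.6],[0,0,-180,0,0,0,0.6],[0,0,-180,0,0,0,0.6]]' 60; python3 - <<'E'
from h import *
st();go([.60,.02,.20],0)
E
```

```text
time_s: 9.02
position: [0.5148, 0.4066, 0.1612]
tcp_rot: [0.741, 3.046, 0.015]
ft_force: [-0.0, -0.0, -2.4]
grip_width: 0.514
grip_force: 61.9
t 9.0 p [0.5148 0.4066 0.1612] y yaw 62.7 z [ 0.009  0.008 -1.   ] F [-0.  -0.  -2.4] w 0.514 gf 61.9
go [-253.4 -303.9  -41.1] [ 0.7 -0.1 62.7] joint7 0.42
```

```bash
python3 -m pendant '[[-40,-40,-40,0,0,10,0.6],[-75,-90,-45,0,0,20,0.6],[-110,-135,-45,0,0,30,0.6],[-145,-175,-45,0,0,40,0.6],[-180,-215,-45,0,0,50,0.6],[-215,-260,-45,0,0,60,0.6],[-240,-290,-45,0,0,62.7,0.6],[-253,-304,-45,0,0,62.7,0.6],[-253,-304,-45,0,0,62.7,0.6],[-253,-304,-45,0,0,62.7,0.6]]' 60; python3 - <<'E'
from h import *
st();f=grab("wrist","w7")
E
```

```text
time_s: 10.28
position: [0.5962, 0.0205, 0.1988]
tcp_rot: [-2.217, -2.224, -0.001]
ft_force: [0.8, 0.4, -2.1]
grip_width: 0.509
grip_force: 61.9
t 10.3 p [0.5962 0.0205 0.1988] y yaw 0.2 z [-0.001  0.002 -1.   ] F [ 0.8  0.4 -2.1] w 0.509 gf 61.9
```

View pics/w7.png

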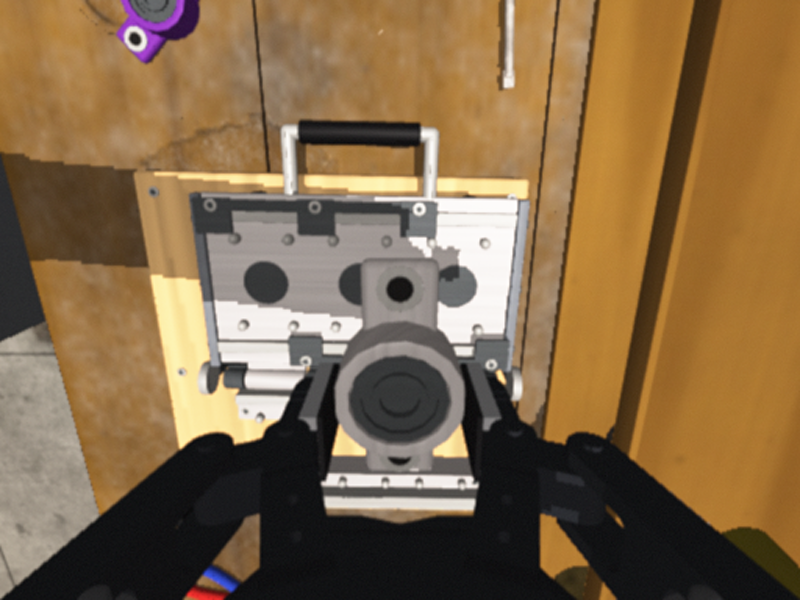

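The wrist view shows the plate's holes at (266,283), (357,284) and (454,285), and the dowels of pocket 0 at (234,239), (288,240), (243,325) and (293,327). The handle is at (360,133). The held cap's lug holes are at (400,289) and (399,460).

```bash
python3 - <<'E'
from h import *
f=np.load("w7.npz")
D=np.array([(234,239),(288,240),(243,325),(293,327)])
p=[]
g=cv2.cvtColor(f["image"],cv2.COLOR_RGB2GRAY)
w=ray(f,D*.64,.072);print("dowel",w.round(4).tolist(),w.mean(0).round(4))
for c in ((266,283),(357,284),(454,285)):
    u,v=np.round(np.array(c)*.64).astype(int);sub=g[v-18:v+19,u-18:u+19]
    m=(sub<(95 if c[0]==454 else 75)).astype(np.uint8);n,l,s,cc=cv2.connectedComponentsWithStats(m);k=l[18,18]
    q=cc[k]+[u-18,v-18];print("hole",s[k],q/.64,ray(f,q,.064).round(4))
print("holes at same row by hand",ray(f,np.array([(266,283),(454,285)])*.64,.064).round(4))
print("handle ends",ray(f,np.array([(299,132),(421,133)])*.64,.062).round(4))
print("plate edge corners",ray(f,np.array([(191,196),(527,198)])*.64,.066).round(4))
print("board corners",ray(f,np.array([(136,172),(528,180),(205,560)])*.64,.018).round(4))
cap(f,(400,289),(399,461),z=.232,r=5)
E
```

```text
dowel [[0.4787, 0.0447, 0.072], [0.5172, 0.0441, 0.072], [0.4778, -0.0215, 0.072], [0.5158, -0.023, 0.072]] [0.4974 0.0111 0.072 ]
hole [  5   5  27  26 546] [265.17570971 282.02838828] [[0.4953 0.0104 0.064 ]]
hole [  7   5  14  26 275] [351.07954545 283.64772727] [[0.5604 0.0093 0.064 ]]
hole [   0    0   37   37 1266] [455.15526264 285.30929107] [[0.6395 0.0082 0.064 ]]
holes at same row by hand [[0.4959 0.0096 0.064 ]
 [0.6386 0.0084 0.064 ]]
handle ends [[0.528  0.1169 0.062 ]
 [0.6115 0.1165 0.062 ]]
plate edge corners [[0.4496 0.0741 0.066 ]
 [0.6872 0.0735 0.066 ]]
board corners [[ 0.3855  0.0886  0.018 ]
 [ 0.7008  0.0833  0.018 ]
 [ 0.3839 -0.3226  0.018 ]]
holes [[257.4, 185.9], [254.9, 294.7]] dist 0.072 mid [0.5971 0.0207 0.232 ] lug yaw -90.9
```

```bash
python3 - <<'E'
from h import *
go([.6388,.0088,.07],np.radians(-.6))
E
```

```text
go [-12.1  42.6 128.9] [-0.  -0.1  0.8] joint7 0.1
```

```bash
python3 -m pendant '[[-12,42.6,0,0,0,0.8,0.6],[-12,42.6,40,0,0,0.8,0.6],[-12,42.6,80,0,0,0.8,0.6],[-12,42.6,115,0,0,0.8,0.6],[-12,42.6,129,0,0,0.8,0.6],[-12,42.6,129,0,0,0.8,0.6]]' 60; python3 - <<'E'
from h import *
st();f=grab("wrist","w8")
E
```

```text
time_s: 11.08
position: [0.6388, 0.0068, 0.0699]
tcp_rot: [-2.235, -2.206, 0.001]
ft_force: [0.3, 0.4, -1.8]
grip_width: 0.512
grip_force: 62.2
t 11.1 p [0.6388 0.0068 0.0699] y yaw -0.7 z [-0.001  0.    -1.   ] F [ 0.3  0.4 -1.8] w 0.512 gf 62.2
```

View pics/w8.png

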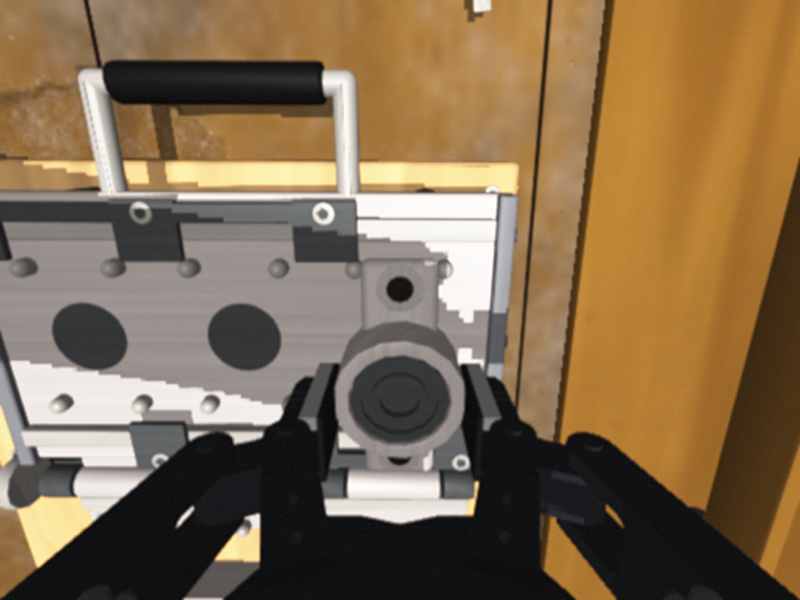

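View: hole 0 is at (89,336) and hole 1 at (244,336). The upper dowels are at (22,112,188,278,354,445; 267) and the lower ones at (60,141,208; 404). The held cap sits above pocket 2.

```bash
python3 - <<'E'
from h import *
f=np.load("w8.npz");g=cv2.cvtColor(f["image"],cv2.COLOR_RGB2GRAY)
for c in ((89,336),(244,336)):
    u,v=np.round(np.array(c)*.64).astype(int);m=(g[v-27:v+28,u-27:u+28]<70).astype(np.uint8);n,l,s,cc=cv2.connectedComponentsWithStats(m);k=l[27,27]
    q=cc[k]+[u-27,v-27];print("hole",s[k,4],q/.64,ray(f,q,.064).round(4),ray(f,q,.06).round(4))
D=np.array([(22,267),(112,267),(188,267),(278,267),(354,268),(445,268),(60,403),(141,404),(208,404)])
print(ray(f,D*.64,.071).round(4).tolist())
cap(f,(400,289),(399,461),z=.1035,r=5)
E
```

```text
hole 1474 [ 88.91303426 335.70005088] [[0.4957 0.0107 0.064 ]] [[0.4925 0.009  0.06  ]]
hole 1459 [243.60970699 336.30161926] [[0.5673 0.0094 0.064 ]] [[0.5657 0.0077 0.06  ]]
[[0.4806, 0.0454, 0.071], [0.5186, 0.0449, 0.071], [0.5507, 0.0445, 0.071], [0.5887, 0.044, 0.071], [0.6208, 0.0432, 0.071], [0.6592, 0.0427, 0.071], [0.4794, -0.0205, 0.071], [0.5174, -0.0215, 0.071], [0.5489, -0.0219, 0.071]]
holes [[256.5, 185.0], [254.9, 294.7]] dist 0.0724 mid [0.6395 0.0075 0.1035] lug yaw -91.5
```

```bash
python3 -m pendant '[[0.7,0,10,0,0,0,0.6],[0.7,0,18,0,0,0,0.6],[0.7,0,22,0,0,0,0.6],[0.7,0,25,0,0,0,0.6],[0.7,0,27,0,0,0,0.6],[0.7,0,29,0,0,0,0.6],[0.7,0,31,0,0,0,0.6],[0.7,0,31,0,0,0,0.6]]' 60
```

```text
time_s: 12.12
position: [0.6391, 0.0065, 0.0391]
tcp_rot: [-2.237, -2.205, 0.0]
ft_force: [0.3, 0.2, -1.5]
grip_width: 0.513
grip_force: 62.2
```

```bash
python3 -m pendant '[[0,0,1,0,0,0,0.6],[0,0,1,0,0,0,0.4],[0,0,1,0,0,0,0.35],[0,0,1,0,0,0,0.3],[0,0,-30,0,0,0,0.3],[0,0,-80,0,0,0,0.3],[0,0,-130,0,0,0,0.3],[0,0,-150,0,0,0,0.2],[0,0,-150,0,0,0,0.2]]' 60; python3 - <<'E'
from h import *
st();f=grab("wrist","w9")
go([.55,.28,.16],np.radians(-52.7))
E
```

```text
time_s: 13.25
position: [0.6399, 0.0065, 0.1902]
tcp_rot: [2.236, 2.205, 0.003]
ft_force: [-0.1, -0.3, 0.5]
grip_width: 0.801
grip_force: 0.0
t 13.2 p [0.6399 0.0065 0.1902] y yaw -0.8 z [ 0.002  0.    -1.   ] F [-0.1 -0.3  0.5] w 0.801 gf 0.0
go [272.1 -92.5  28.5] [-0.   0.  51.9] joint7 0.12
```

View pics/w9.png

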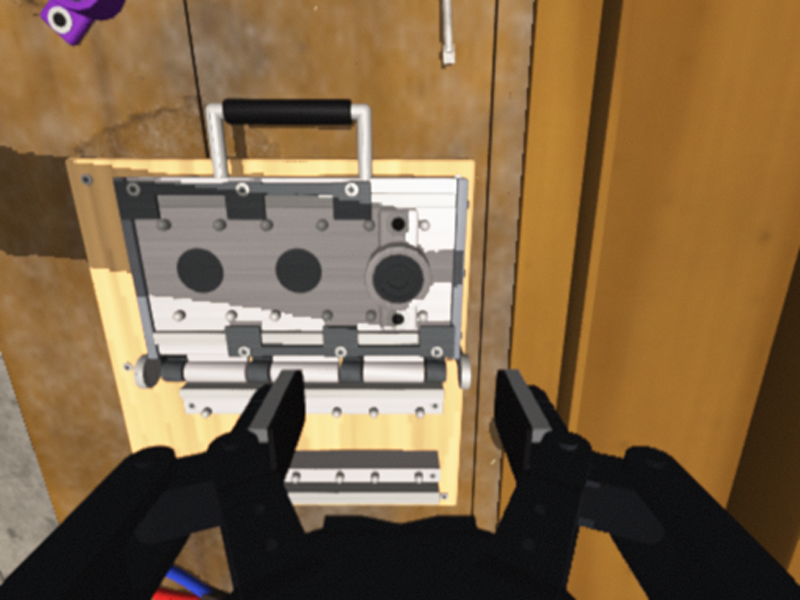

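Cap A is seated between the dowels of pocket 2, with holes at (398,224) and (398,319). Next, cap B.

```bash
python3 -m pendant '[[60,-20,-10,0,0,9,0.2],[110,-40,0,0,0,18,0.2],[160,-55,0,0,0,27,0.2],[210,-70,0,0,0,36,0.2],[250,-85,0,0,0,45,0.2],[272,-92,0,0,0,51.9,0.2],[272,-92,20,0,0,51.9,0.2],[272,-92,20,0,0,51.9,0.2],[272,-92,20,0,0,51.9,0.2]]' 50; python3 - <<'E'
from h import *
cap(np.load("w9.npz"),(398,224),(398,319),z=.072)
s=st();f=grab("wrist","w10")
print((proj(f,[[.5501,.2997,.008]])/.64).round(),)
a=np.radians(36.5);d=.035*np.array([np.cos(a),np.sin(a),0]);c=np.array([.5501,.2997,.008])
p=proj(f,[c-d,c+d])/.64;print(p.round());cap(f,p[0],p[1],r=5)
E
```

```text
time_s: 14.42
position: [0.5514, 0.2775, 0.1686]
tcp_rot: [2.976, 1.001, -0.002]
ft_force: [0.6, -0.3, 0.7]
grip_width: 0.799
grip_force: 0.0
holes [[254.3, 143.3], [253.1, 203.9]] dist 0.0698 mid [0.639  0.0082 0.072 ] lug yaw -92.0
t 14.4 p [0.5514 0.2775 0.1686] y yaw -52.8 z [-0.001 -0.001 -1.   ] F [ 0.6 -0.3  0.7] w 0.799 gf 0.0
[[376. 246.]]
[[376. 288.]
 [376. 201.]]
holes [[240.9, 184.7], [239.7, 129.4]] dist 0.07 mid [0.5493 0.2998 0.008 ] lug yaw 37.4
```

```bash
python3 - <<'E'
from h import *
go([.5494,.2998,-.0255],np.radians(-52.6))
E
```

```text
go [ 11.4 -18.9 194.6] [ 0.   0.  -0.2] joint7 -1.14
```

```bash
python3 -m pendant '[[11.4,-19,40,0,0,0,0.2],[11.4,-19,90,0,0,0,0.2],[11.4,-19,140,0,0,0,0.2],[11.4,-19,170,0,0,0,0.2],[11.4,-19,185,0,0,0,0.2],[11.4,-19,194.3,0,0,0,0.2],[11.4,-19,194.3,0,0,0,0.2],[11.4,-19,194.3,0,0,0,0.35],[11.4,-19,194.3,0,0,0,0.5],[11.4,-19,194.3,0,0,0,0.6],[11.4,-19,194.3,0,0,0,0.6]]' 60; python3 -m pendant '[[0,0,-20,0,0,0,0.6],[0,0,-60,0,0,0,0.6],[0,0,-120,0,0,0,0.6],[0,0,-180,0,0,0,0.6],[0,0,-210,0,0,0,0.6],[0,0,-210,0,0,0,0.6]]' 60; python3 - <<'E'
from h import *
st();go([.50,.0,.18],np.radians(-1))
E
```

```text
time_s: 15.85
position: [0.5499, 0.3018, -0.0234]
tcp_rot: [-2.977, -1.004, -0.004]
ft_force: [-0.9, -0.4, 7.1]
grip_width: 0.511
grip_force: 59.8
time_s: 16.6
position: [0.5501, 0.3025, 0.1885]
tcp_rot: [-2.975, -1.004, -0.009]
ft_force: [-0.6, 1.1, -3.2]
grip_width: 0.51
grip_force: 61.9
t 16.6 p [0.5501 0.3025 0.1885] y yaw -52.7 z [ 0.005  0.004 -1.   ] F [-0.6  1.1 -3.2] w 0.51 gf 61.9
go [-223.1  210.3    7.1] [  0.1  -0.3 -51.7] joint7 -1.18
```

```bash
python3 -m pendant '[[-45,35,0,0,0,-9,0.6],[-90,70,0,0,0,-18,0.6],[-130,110,0,0,0,-27,0.6],[-170,150,0,0,0,-36,0.6],[-200,190,0,0,0,-45,0.6],[-223,206,0,0,0,-51.7,0.6],[-223,206,0,0,0,-51.7,0.6],[-223,206,0,0,0,-51.7,0.6],[-223,206,0,0,0,-51.7,0.6]]' 60; python3 - <<'E'
from h import *
st();go([.4957,.0095,.07],np.radians(-1))
E
```

```text
time_s: 17.73
position: [0.4958, 0.0041, 0.1845]
tcp_rot: [-2.239, -2.203, 0.001]
ft_force: [0.3, -0.3, -2.7]
grip_width: 0.51
grip_force: 61.9
t 17.7 p [0.4958 0.0041 0.1845] y yaw -0.9 z [-0.001  0.    -1.   ] F [ 0.3 -0.3 -2.7] w 0.51 gf 61.9
go [ 5.400e+00 -1.000e-01  1.145e+02] [-0.  -0.   0.1] joint7 0.08
```

```bash
python3 -m pendant '[[5,0,40,0,0,0,0.6],[5,0,80,0,0,0,0.6],[5,0,105,0,0,0,0.6],[5,0,114,0,0,0,0.6],[5,0,114,0,0,0,0.6],[5,0,114,0,0,0,0.6]]' 60; python3 - <<'E'
from h import *
st();f=grab("wrist","w11");f=dict(f)
cap(f,(400,289),(399,461),z=.1035,r=5)
E
```

```text
time_s: 18.48
position: [0.4971, 0.008, 0.0719]
tcp_rot: [2.24, 2.201, 0.003]
ft_force: [0.1, -1.2, -2.7]
grip_width: 0.511
grip_force: 62.0
t 18.5 p [0.4971 0.008  0.0719] y yaw -1.0 z [ 0.002  0.    -1.   ] F [ 0.1 -1.2 -2.7] w 0.511 gf 62.0
holes [[256.0, 187.5], [255.0, 297.6]] dist 0.0742 mid [0.4975 0.0057 0.1035] lug yaw -91.5
```

View pics/w11.png

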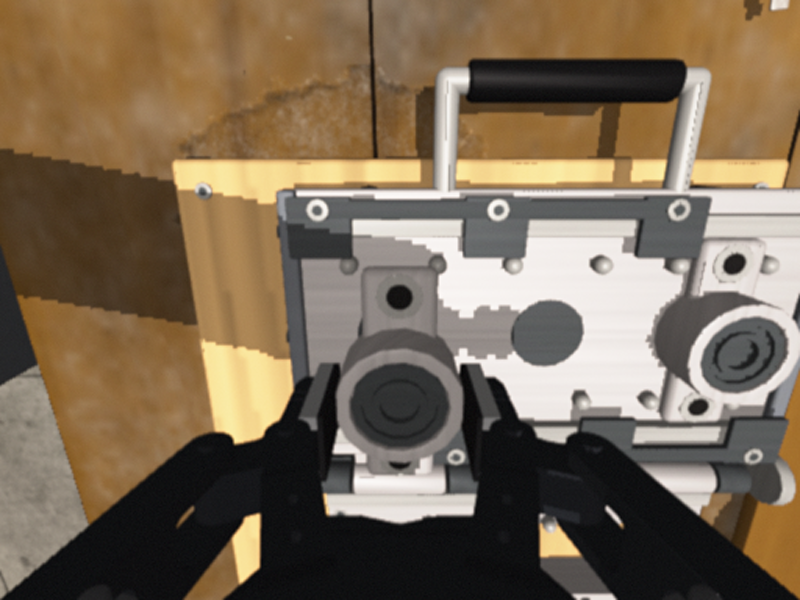

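View: the held cap's boss is at (400,399), with pocket 0's dowels at (348,264) and (438,264). Hole 1 is at (547,332), and cap A sits in pocket 2.

```bash
python3 -m pendant '[[0,0,0,0,0,0,0.6]]'; python3 - <<'E'
from h import *
f=np.load("w11.npz")
d=ray(f,np.array([(348,264),(438,264),(513,264),(602,264)])*.64,.0665);print(d.round(4).tolist())
g=cv2.cvtColor(f["image"],cv2.COLOR_RGB2GRAY);u,v=350,212
m=(g[v-27:v+28,u-27:u+28]<85).astype(np.uint8);n,l,s,cc=cv2.connectedComponentsWithStats(m);k=l[27,27];q=cc[k]+[u-27,v-27];print("hole1",s[k,4],ray(f,q,.063).round(4))
print("lug hole",ray(f,spot(f,np.array((400,296))*.64,5),.1055).round(4))
st()
E
```

```text
time_s: 18.65
position: [0.4967, 0.0079, 0.0716]
tcp_rot: [2.24, 2.201, 0.002]
ft_force: [-1.0, -0.8, -1.9]
grip_width: 0.51
grip_force: 62.0
[[0.4759, 0.0446, 0.0665], [0.5153, 0.0439, 0.0665], [0.5481, 0.0433, 0.0665], [0.5871, 0.0426, 0.0665]]
hole1 3008 [[0.5672 0.0096 0.063 ]]
lug hole [[0.4983 0.0422 0.1055]]
t 18.6 p [0.4967 0.0079 0.0716] y yaw -1.0 z [ 0.001  0.    -1.   ] F [-1.  -0.8 -1.9] w 0.51 gf 62.0
```

```bash
python3 -m pendant '[[3.2,-2.4,5,0,0,0,0.6],[3.2,-2.4,14,0,0,0,0.6],[3.2,-2.4,20,0,0,0,0.6],[3.2,-2.4,24,0,0,0,0.6],[3.2,-2.4,27,0,0,0,0.6],[3.2,-2.4,29,0,0,0,0.6],[3.2,-2.4,30.5,0,0,0,0.6],[3.2,-2.4,30.5,0,0,0,0.6]]' 60
```

```text
time_s: 19.65
position: [0.4938, 0.0109, 0.0406]
tcp_rot: [2.241, 2.201, 0.0]
ft_force: [-0.9, -0.3, -0.0]
grip_width: 0.511
grip_force: 62.2
```

```bash
python3 -m pendant '[[0,0,0.5,0,0,0,0.6],[0,0,0.5,0,0,0,0.4],[0,0,0.5,0,0,0,0.35],[0,0,0.5,0,0,0,0.3],[0,0,-30,0,0,0,0.3],[0,0,-80,0,0,0,0.3],[0,0,-130,0,0,0,0.3],[0,0,-150,0,0,0,0.2],[0,0,-150,0,0,0,0.2]]' 60; python3 - <<'E'
from h import *
st();f=grab("wrist","w12",show=False)
a=np.radians(89);d=.035*np.array([np.cos(a),np.sin(a),0])
for c in ([.4952,.0106,.072],[.639,.0082,.072]):
    p=proj(f,[np.array(c)-d,np.array(c)+d])/.64;print(p.round());cap(f,p[0],p[1],z=.072,r=4)
c=np.array([.5673,.0097,.059]);hd=c+[.0+.105*0,.1085,0];print("handle pred",hd)
g=cv2.cvtColor(f["image"],cv2.COLOR_RGB2GRAY);p=proj(f,[hd])[0].astype(int);print(p)
y0,y1,x0,x1=p[1]-25,p[1]+25,p[0]-60,p[0]+60
m=(g[y0:y1,x0:x1]<45).astype(np.uint8);n,l,s,cc=cv2.connectedComponentsWithStats(m);k=1+s[1:,4].argmax();q=cc[k]+[x0,y0];print(s[k],ray(f,q,.061))
print(ray(f,[[s[k,0]+x0,q[1]],[s[k,0]+s[k,2]-1+x0,q[1]]],.06))
E
```

```text
time_s: 20.78
position: [0.4949, 0.0113, 0.1917]
tcp_rot: [2.24, 2.201, 0.005]
ft_force: [0.4, 1.3, -0.8]
grip_width: 0.797
grip_force: 0.0
t 20.8 p [0.4949 0.0113 0.1917] y yaw -1.0 z [ 0.003  0.001 -1.   ] F [ 0.4  1.3 -0.8] w 0.797 gf 0.0
[[398. 321.]
 [398. 227.]]
holes [[253.7, 206.2], [253.7, 146.5]] dist 0.0695 mid [0.494  0.0095 0.072 ] lug yaw 88.9
[[591. 321.]
 [605. 226.]]
holes [[378.9, 205.0], [388.0, 144.9]] dist 0.0699 mid [0.6396 0.0083 0.072 ] lug yaw 89.0
handle pred [0.5673 0.1182 0.059 ]
[321  72]
[  22   20   82   16 1156] [[0.57022328 0.11591254 0.061     ]]
[[0.52663887 0.11674246 0.06      ]
 [0.61116938 0.11528808 0.06      ]]
```

Both caps are seated, and the heights check out from the hole distances (0.0695 and 0.0699). Handle centre: (0.569, 0.116, 0.059). Next, move above the handle.

```bash
python3 - <<'E'
from h import *
go([.569,.1158,.12],np.radians(89));go([.569,.1158,.008],np.radians(89))
E
```

```text
go [105.8  73.3  70.5] [  0.1   0.  -90. ] joint7 0.07
go [105.8  73.2 182.5] [  0.1   0.  -90. ] joint7 0.07
```

```bash
python3 -m pendant '[[30,20,0,0,0,-10,0.5],[60,40,0,0,0,-20,0.5],[80,60,10,0,0,-30,0.5],[105.8,73.3,20,0,0,-40,0.5],[105.8,73.3,30,0,0,-50,0.5],[105.8,73.3,40,0,0,-60,0.5],[105.8,73.3,50,0,0,-70,0.5],[105.8,73.3,60,0,0,-80,0.5],[105.8,73.3,70,0,0,-90,0.5],[105.8,73.3,70,0,0,-90,0.5],[105.8,73.3,70,0,0,-90,0.5]]' 25; python3 - <<'E'
from h import *
st();f=grab("wrist","w13");print((proj(f,[[.569,.1158,.059]])/.64).round());go([.569,.1158,.008],np.radians(89))
E
```

```text
time_s: 22.2
position: [0.5685, 0.1153, 0.1198]
tcp_rot: [-0.033, -3.14, 0.0]
ft_force: [0.3, -0.2, 0.3]
grip_width: 0.495
grip_force: 0.0
t 22.2 p [0.5685 0.1153 0.1198] y yaw 88.8 z [-0.001 -0.    -1.   ] F [ 0.3 -0.2  0.3] w 0.495 gf 0.0
[[399. 300.]]
go [ -0.3   0.4 112.2] [-0.  -0.  -0.2] joint7 1.34
```

View pics/w13.png

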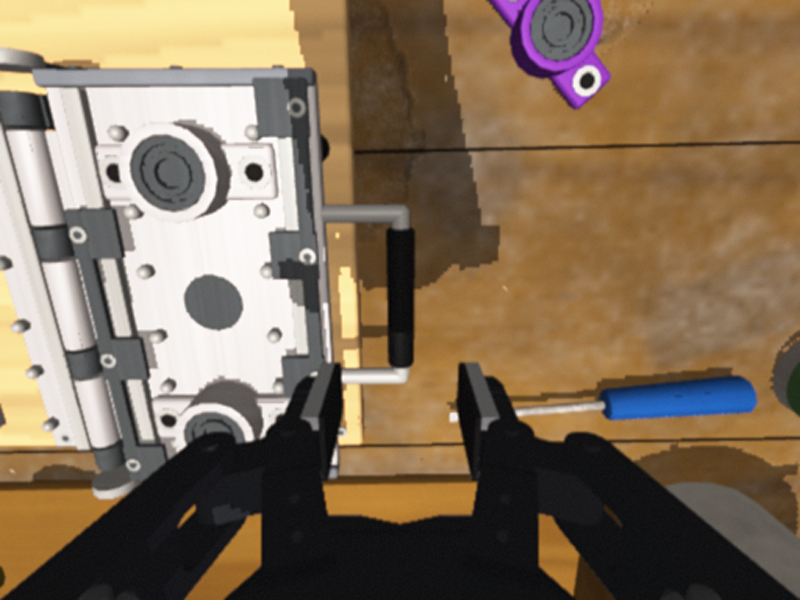

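The handle is at (400,298), centred between the fingers, and both caps lie in the plate at (172,172) and (215,430).

```bash
python3 -m pendant '[[0,0.4,40,0,0,0,0.5],[0,0.4,80,0,0,0,0.5],[0,0.4,105,0,0,0,0.5],[0,0.4,112,0,0,0,0.5],[0,0.4,112,0,0,0,0.5],[0,0.4,112,0,0,0,0.7],[0,0.4,112,0,0,0,0.85],[0,0.4,112,0,0,0,0.9],[0,0.4,112,0,0,0,0.9]]' 25; python3 - <<'E'
from h import *
s=st()
hinge=np.array([.074-.1898,0])
for rng in ((range(5,65,5)),(range(65,125,5)),(range(125,185,5))):
    c=None
    for a in rng:
        t=np.radians(a);y=190*np.cos(t)+5*np.sin(t)-190;z=190*np.sin(t)-5*np.cos(t)+5
        if c is None: t0=np.radians(rng[0]-5);c=(190*np.cos(t0)+5*np.sin(t0)-190,190*np.sin(t0)-5*np.cos(t0)+5)
        print([round(y-c[0],1),round(-(z-c[1]),1)],end=",")
    print()
E
```

```text
time_s: 23.38
position: [0.5699, 0.1159, 0.0097]
tcp_rot: [0.028, 3.139, 0.001]
ft_force: [-1.0, -0.4, 7.0]
grip_width: 0.176
grip_force: 24.5
t 23.4 p [0.5699 0.1159 0.0097] y yaw 89.0 z [ 0.002  0.    -1.   ] F [-1.  -0.4  7. ] w 0.176 gf 24.5
[np.float64(-0.3), np.float64(-16.6)],[np.float64(-2.0), np.float64(-33.1)],[np.float64(-5.2), np.float64(-49.3)],[np.float64(-9.7), np.float64(-65.3)],[np.float64(-15.7), np.float64(-80.8)],[np.float64(-23.0), np.float64(-95.7)],[np.float64(-31.5), np.float64(-109.9)],[np.float64(-41.2), np.float64(-123.3)],[np.float64(-52.1), np.float64(-135.8)],[np.float64(-64.0), np.float64(-147.3)],[np.float64(-76.9), np.float64(-157.8)],[np.float64(-90.7), np.float64(-167.0)],
[np.float64(-14.5), np.float64(-8.0)],[np.float64(-29.6), np.float64(-14.8)],[np.float64(-45.3), np.float64(-20.2)],[np.float64(-61.4), np.float64(-24.2)],[np.float64(-77.8), np.float64(-26.8)],[np.float64(-94.3), np.float64(-28.0)],[np.float64(-110.9), np.float64(-27.7)],[np.float64(-127.4), np.float64(-25.9)],[np.float64(-143.7), np.float64(-22.8)],[np.float64(-159.6), np.float64(-18.2)],[np.float64(-175.1), np.float64(-12.3)],[np.float64(-190.0), np.float64(-5.0)],
[np.float64(-14.2), np.float64(8.5)],[np.float64(-27.6), np.float64(18.3)],[np.float64(-40.1), np.float64(29.2)],[np.float64(-51.7), np.float64(41.1)],[np.float64(-62.1), np.float64(54.0)],[np.float64(-71.4), np.float64(67.7)],[np.float64(-79.4), np.float64(82.2)],[np.float64(-86.2), np.float64(97.4)],[np.float64(-91.6), np.float64(113.0)],[np.float64(-95.6), np.float64(129.1)],[np.float64(-98.2), np.float64(145.5)],[np.float64(-99.3), np.float64(162.0)],
```

```bash
python3 -m pendant '[[0,-0.3,-16.6,0,0,0,0.9],[0,-2,-33,0,0,0,0.9],[0,-5.2,-49.3,0,0,0,0.9],[0,-9.7,-65.3,0,0,0,0.9],[0,-15.7,-80.8,0,0,0,0.9],[0,-23,-95.7,0,0,0,0.9],[0,-31.5,-110,0,0,0,0.9],[0,-41.2,-123.3,0,0,0,0.9],[0,-52,-135.8,0,0,0,0.9],[0,-64,-147.3,0,0,0,0.9],[0,-77,-157.8,0,0,0,0.9],[0,-90.7,-167,0,0,0,0.9]]' 30
```

```text
time_s: 24.88
position: [0.5686, 0.0338, 0.1787]
tcp_rot: [0.019, 3.138, 0.017]
ft_force: [-1.3, 17.2, 13.1]
grip_width: 0.168
grip_force: 29.7
```

```bash
python3 - <<'E'
from h import *
st();f=grab("scene","s1")
E
```

```text
t 24.9 p [0.5686 0.0338 0.1787] y yaw 89.3 z [ 0.004  0.011 -1.   ] F [-1.3 17.2 13.1] w 0.168 gf 29.7
```

View pics/s1.png

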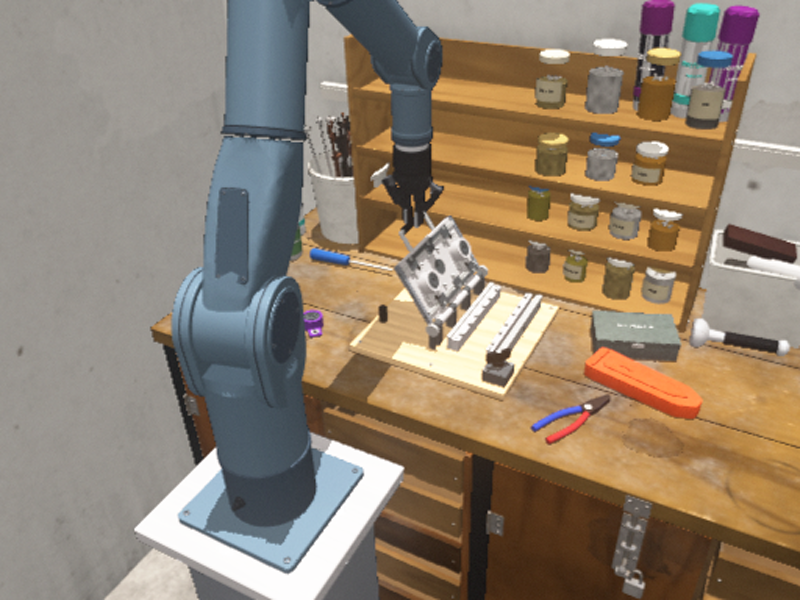

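The plate is up about 60° with the fingers on its handle at (415,220), and the caps are held in. Carry on with the swing.

```bash
python3 -m pendant '[[0,-14.5,-8,0,0,0,0.9],[0,-29.6,-14.8,0,0,0,0.9],[0,-45.3,-20.2,0,0,0,0.9],[0,-61.4,-24.2,0,0,0,0.9],[0,-77.8,-26.8,0,0,0,0.9],[0,-94.3,-28,0,0,0,0.9],[0,-111,-27.7,0,0,0,0.9],[0,-127.4,-26,0,0,0,0.9],[0,-143.7,-22.8,0,0,0,0.9],[0,-159.6,-18.2,0,0,0,0.9],[0,-175,-12.3,0,0,0,0.9],[0,-190,-5,0,0,0,0.9]]' 30; python3 -m pendant '[[0,-14.2,8.5,0,0,0,0.9],[0,-27.6,18.3,0,0,0,0.9],[0,-40,29.2,0,0,0,0.9],[0,-51.7,41,0,0,0,0.9],[0,-62,54,0,0,0,0.9],[0,-71.4,67.7,0,0,0,0.9],[0,-79.4,82.2,0,0,0,0.9],[0,-86.2,97.4,0,0,0,0.9],[0,-91.6,113,0,0,0,0.9],[0,-95.6,129,0,0,0,0.9],[0,-98.2,145.5,0,0,0,0.9]]' 30
```

```text
time_s: 26.42
position: [0.5653, -0.1652, 0.1815]
tcp_rot: [0.027, 3.138, 0.0]
ft_force: [5.1, 3.1, -1.5]
grip_width: 0.171
grip_force: 34.4
time_s: 27.8
position: [0.5624, -0.2632, 0.0338]
tcp_rot: [0.028, 3.141, 0.0]
ft_force: [5.7, 0.2, -0.8]
grip_width: 0.168
grip_force: 34.6
```

```bash
python3 -m pendant '[[0,-0.5,4,0,0,0,0.9],[0,-0.8,8,0,0,0,0.9],[0,-1,12,0,0,0,0.9],[0,-1,15,0,0,0,0.9],[0,-1,17,0,0,0,0.9],[0,-1,17,0,0,0,0.9],[0,-1,17,0,0,0,0.9],[0,-1,17,0,0,0,0.9]]' 30; python3 - <<'E'
from h import *
f=grab("top","t2",show=False)
hs=ray(f,[[0,0]],.069)
g=cv2.cvtColor(f["image"],cv2.COLOR_RGB2GRAY)
st()
E
```

```text
time_s: 28.8
position: [0.5621, -0.2641, 0.0193]
tcp_rot: [-0.028, -3.141, -0.0]
ft_force: [-0.5, 1.9, 13.2]
grip_width: 0.173
grip_force: 36.1
t 28.9 p [ 0.562  -0.2641  0.0194] y yaw 89.0 z [-0.  0. -1.] F [-1.2  1.  13.1] w 0.171 gf 36.1
```

The plate is over and on its stop (13 N upward). Now swing it back.

```bash
python3 -m pendant '[[0,0.5,-9,0,0,0,0.9],[0,2,-19,0,0,0,0.9],[0,4.5,-35.4,0,0,0,0.9],[0,8.5,-51.5,0,0,0,0.9],[0,14,-67,0,0,0,0.9],[0,20.7,-82.3,0,0,0,0.9],[0,28.7,-96.8,0,0,0,0.9],[0,38,-110.5,0,0,0,0.9],[0,48.4,-123.4,0,0,0,0.9],[0,60,-135.3,0,0,0,0.9],[0,72.5,-146.2,0,0,0,0.9],[0,86,-156,0,0,0,0.9]]' 30; python3 - <<'E'
from h import *
s=st()
# remaining path from 125 deg relative to it
f=lambda a:np.array([190*np.cos(np.radians(a))+5*np.sin(np.radians(a)),-190*np.sin(np.radians(a))+5*np.cos(np.radians(a))])
for r in (range(120,60,-5),range(60,-5,-5)):
    print([ (f(a)-f(r[0]+5)).round(1).tolist() for a in r])
E
```

```text
time_s: 30.35
position: [0.5635, -0.1847, 0.1759]
tcp_rot: [0.034, 3.139, -0.014]
ft_force: [1.4, -11.7, 5.9]
grip_width: 0.172
grip_force: 30.7
t 30.4 p [ 0.5635 -0.1847  0.1759] y yaw 88.8 z [ 0.002 -0.009 -1.   ] F [  1.4 -11.7   5.9] w 0.172 gf 30.7
[[14.2, -8.5], [29.1, -15.8], [44.6, -21.7], [60.5, -26.3], [76.8, -29.5], [93.3, -31.2], [109.9, -31.5], [126.4, -30.3], [142.8, -27.7], [158.9, -23.7], [174.6, -18.3], [189.7, -11.6]]
[[14.5, 8.0], [28.2, 17.3], [41.1, 27.8], [53.1, 39.3], [63.9, 51.8], [73.7, 65.2], [82.2, 79.4], [89.5, 94.3], [95.4, 109.8], [100.0, 125.7], [103.2, 142.0], [104.9, 158.5], [105.2, 175.1]]
```

```bash
python3 -m pendant '[[0,14.2,-8.5,0,0,0,0.9],[0,29,-15.8,0,0,0,0.9],[0,44.6,-21.7,0,0,0,0.9],[0,60.5,-26.3,0,0,0,0.9],[0,76.8,-29.5,0,0,0,0.9],[0,93.3,-31.2,0,0,0,0.9],[0,110,-31.5,0,0,0,0.9],[0,126.4,-30.3,0,0,0,0.9],[0,142.8,-27.7,0,0,0,0.9],[0,159,-23.7,0,0,0,0.9],[0,174.6,-18.3,0,0,0,0.9],[0,189.7,-11.6,0,0,0,0.9]]' 30; python3 -m pendant '[[0,14.5,8,0,0,0,0.9],[0,28.2,17.3,0,0,0,0.9],[0,41,27.8,0,0,0,0.9],[0,53,39.3,0,0,0,0.9],[0,64,51.8,0,0,0,0.9],[0,73.7,65.2,0,0,0,0.9],[0,82.2,79.4,0,0,0,0.9],[0,89.5,94.3,0,0,0,0.9],[0,95.4,109.8,0,0,0,0.9],[0,100,125.7,0,0,0,0.9],[0,103,142,0,0,0,0.9]]'
```

```text
time_s: 31.85
position: [0.5666, 0.0114, 0.1849]
tcp_rot: [-0.029, -3.141, 0.002]
ft_force: [0.9, -0.3, 4.1]
grip_width: 0.171
grip_force: 34.8
time_s: 33.22
position: [0.5684, 0.1145, 0.0422]
tcp_rot: [-0.028, -3.141, 0.001]
ft_force: [-1.7, -3.9, 0.3]
grip_width: 0.167
grip_force: 31.3
```

```bash
python3 -m pendant '[[0,1.3,12,0,0,0,0.9],[0,2,24,0,0,0,0.9],[0,2,32,0,0,0,0.9],[0,2,34,0,0,0,0.9],[0,2,34,0,0,0,0.9],[0,2,34,0,0,0,0.7],[0,2,34,0,0,0,0.6],[0,2,34,0,0,0,0.55],[0,2,0,0,0,0,0.55],[0,2,-60,0,0,0,0.55],[0,2,-120,0,0,0,0.5],[0,2,-170,0,0,0,0.5]]' 30; python3 - <<'E'
from h import *
st();go([.47,-.20,.22],np.radians(89))
E
```

```text
time_s: 34.72
position: [0.5694, 0.117, 0.2158]
tcp_rot: [0.028, 3.14, 0.001]
ft_force: [0.6, 1.3, -0.7]
grip_width: 0.497
grip_force: 0.0
t 34.7 p [0.5694 0.117  0.2158] y yaw 89.0 z [ 0.002  0.001 -1.   ] F [ 0.6  1.3 -0.7] w 0.497 gf 0.0
go [  93.8 -318.7   -4.6] [ 0.   0.1 -0. ] joint7 1.33
```

```bash
python3 -m pendant '[[15,-50,0,0,0,0,0.3],[30,-110,0,0,0,0,0.3],[45,-170,0,0,0,0,0.3],[60,-230,0,0,0,0,0.3],[70,-280,0,0,0,0,0.3],[74,-310,0,0,0,0,0.3],[74,-310,0,0,0,0,0.3],[74,-310,0,0,0,0,0.3],[74,-310,0,0,0,0,0.3]]' 30; python3 - <<'E'
from h import *
st();f=grab("wrist","w14")
E
```

```text
time_s: 35.85
position: [0.4899, -0.1904, 0.2134]
tcp_rot: [0.024, 3.141, 0.001]
ft_force: [0.2, 0.0, -0.4]
grip_width: 0.695
grip_force: 0.0
t 35.9 p [ 0.4899 -0.1904  0.2134] y yaw 89.1 z [ 0.     0.001 -1.   ] F [ 0.2  0.  -0.4] w 0.695 gf 0.0
```

View pics/w14.png

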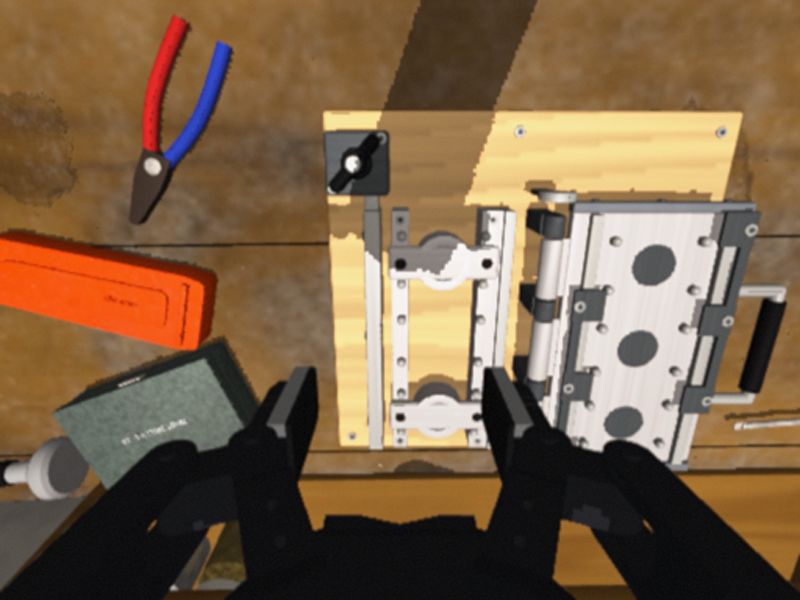

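Both caps lie boss down on the rails at (442,260) and (435,410), and the plate is home. The wing of the screw runs from (332,190) to (384,134), with its hub at (353,163).

```bash
python3 - <<'E'
from h import *
f=np.load("w14.npz");g=cv2.cvtColor(f["image"],cv2.COLOR_RGB2GRAY)
p=ray(f,np.array([(332,190),(384,134),(353,163)])*.64,.079);print(p.round(4).tolist())
sub=g[80:128,204:254];m=(sub<38).astype(np.uint8)
n,l,s,cc=cv2.connectedComponentsWithStats(m);k=1+s[1:,4].argmax();pts=np.argwhere(l==k)[:,::-1]+[204,80]
w=ray(f,pts,.075)[:,:2]*1000;r=cv2.minAreaRect(w.astype(np.float32));print(s[k,4],w.mean(0).round(1),r)
e,v=np.linalg.eigh(np.cov(w.T));print(np.degrees(np.arctan2(v[1,1],v[0,1])))
# hole distances of the caps on the rails (top of turned lugs z=.054) -> squareness
for a,b in (((400,264),(488,263)),((400,417),(478,416))): cap(f,a,b,z=.054,r=4)
E
```

```text
[[0.4329, -0.236, 0.079], [0.3964, -0.1983, 0.079], [0.4149, -0.2203, 0.079]]
418 [ 415. -218.] ((415.6341247558594, -219.3838653564453), (21.29857063293457, 46.876182556152344), 32.496673583984375)
136.72861232809356
holes [[255.9, 168.7], [311.2, 168.3]] dist 0.0698 mid [ 0.4937 -0.154   0.054 ] lug yaw 89.5
holes [[255.7, 266.7], [308.3, 265.8]] dist 0.0749 mid [ 0.6368 -0.1539  0.054 ] lug yaw 90.2
```

```bash
python3 - <<'E'
from h import *
go([.415,-.2185,.09],np.radians(46));go([.415,-.2185,.0225],np.radians(46))
E
```

```text
go [ 74.4 -29.1 123.4] [ 0.  -0.  43.1] joint7 1.94
go [ 74.4 -29.2 190.9] [ 0.  -0.  43.1] joint7 1.94
```

```bash
python3 -m pendant '[[20,-8,0,0,0,10,0.5],[45,-18,20,0,0,20,0.5],[65,-25,50,0,0,30,0.5],[74.4,-29,80,0,0,40,0.5],[74.4,-29,110,0,0,43,0.5],[74.4,-29,123,0,0,43,0.5],[74.4,-29,123,0,0,43,0.5],[74.4,-29,123,0,0,43,0.5]]' 30; python3 - <<'E'
from h import *
st();f=grab("wrist","w15",show=False)
g=cv2.cvtColor(f["image"],cv2.COLOR_RGB2GRAY);u,v=proj(f,[[.415,-.2185,.08]])[0].astype(int);print(u,v)
sub=g[v-45:v+30,u-35:u+36];m=(sub<40).astype(np.uint8)
n,l,s,cc=cv2.connectedComponentsWithStats(m)
for k in range(1,n):
    if s[k,4]>80:
        pts=np.argwhere(l==k)[:,::-1]+[u-35,v-45];w=ray(f,pts,.079)[:,:2]*1000;r=cv2.minAreaRect(w.astype(np.float32));print(s[k],w.mean(0).round(1),r)
        e,vv=np.linalg.eigh(np.cov(w.T));print(np.degrees(np.arctan2(vv[1,1],vv[0,1])),e)
go([.415,-.2185,.0225],np.radians(46))
E
```

```text
time_s: 36.9
position: [0.4155, -0.2198, 0.0914]
tcp_rot: [1.175, 2.912, 0.0]
ft_force: [0.6, 0.6, -0.5]
grip_width: 0.499
grip_force: 0.0
t 36.9 p [ 0.4155 -0.2198  0.0914] y yaw 46.0 z [ 0.002 -0.    -1.   ] F [ 0.6  0.6 -0.5] w 0.499 gf 0.0
254 211
[ 20   9  29  66 971] [ 410.  -215.8] ((411.6993103027344, -218.86337280273438), (20.91851806640625, 51.14051818847656), 33.64345169067383)
136.79201316346155 [ 23.27980805 177.14006532]
go [ 1.4  0.6 69. ] [0.1 0.1 0. ] joint7 1.43
```

```bash
python3 -m pendant '[[1.5,0.5,30,0,0,0,0.5],[1.5,0.5,55,0,0,0,0.5],[1.5,0.5,69,0,0,0,0.5],[1.5,0.5,69,0,0,0,0.5],[1.5,0.5,69,0,0,0,0.7],[1.5,0.5,69,0,0,0,0.9],[1.5,0.5,69,0,0,0,0.95],[1.5,0.5,69,0,0,0,0.95]]' 50; python3 - <<'E'
from h import *
s=st();print(s["torque"].round(2),s["joint_positions"][6])
E
```

```text
time_s: 37.95
position: [0.4131, -0.2201, 0.0227]
tcp_rot: [1.179, 2.911, -0.003]
ft_force: [-5.1, -3.2, 6.7]
grip_width: 0.224
grip_force: 48.7
t 38.0 p [ 0.4131 -0.2201  0.0227] y yaw 45.9 z [ 0.    -0.002 -1.   ] F [-5.1 -3.2  6.7] w 0.224 gf 48.7
[-0.9   1.17  0.01] 1.5016496834651367
```

```bash
python3 -m pendant '[[0,0,0,0,0,10,0.95],[0,0,0,0,0,20,0.95],[0,0,0,0,0,30,0.95],[0,0,0,0,0,40,0.95],[0,0,0,0,0,50,0.95],[0,0,0,0,0,60,0.95],[0,0,0,0,0,70,0.95],[0,0,0,0,0,80,0.95],[0,0,0,0,0,90,0.95],[0,0,0,0,0,100,0.95],[0,0,0,0,0,110,0.95],[0,0,0,0,0,120,0.95]]' 50; python3 - <<'E'
from h import *
s=st();print(s["torque"].round(2),s["joint_positions"][6])
E
```

```text
time_s: 39.45
position: [0.4167, -0.221, 0.023]
tcp_rot: [3.106, 0.427, 0.007]
ft_force: [3.6, -6.8, -5.6]
grip_width: 0.225
grip_force: 49.0
t 39.5 p [ 0.4167 -0.221   0.023 ] y yaw -74.3 z [ 0.006 -0.005 -1.   ] F [ 3.6 -6.8 -5.6] w 0.225 gf 49.0
[-1.56 -0.69  0.04] -0.07859767613121567
```

```bash
python3 -m pendant '[[0,0,0,0,0,10,0.95],[0,0,0,0,0,20,0.95],[0,0,0,0,0,30,0.95],[0,0,0,0,0,40,0.95],[0,0,0,0,0,50,0.95],[0,0,0,0,0,60,0.95],[0,0,0,0,0,60,0.95]]' 50; python3 - <<'E'
from h import *
s=st();print(s["torque"].round(2),s["joint_positions"][6])
E
```

```text
time_s: 40.33
position: [0.4162, -0.2232, 0.0231]
tcp_rot: [2.904, -1.179, 0.012]
ft_force: [2.9, -11.9, -5.7]
grip_width: 0.225
grip_force: 49.6
t 40.3 p [ 0.4162 -0.2232  0.0231] y yaw -134.2 z [ 0.005 -0.01  -1.   ] F [  2.9 -11.9  -5.7] w 0.225 gf 49.6
[-2.65 -0.66  0.  ] -0.9443161592393912
```

```bash
python3 -m pendant '[[0,0,0,0,0,0,0.7],[0,0,0,0,0,0,0.5],[0,0,0,0,0,0,0.5],[0,0,-30,0,0,-5,0.5],[0,0,-68,0,0,-15,0.5],[0,0,-68,0,0,-25,0.5],[0,0,-68,0,0,-35,0.5],[0,0,-68,0,0,-45,0.5],[0,0,-68,0,0,-55,0.5],[0,0,-68,0,0,-65,0.5],[0,0,-68,0,0,-75,0.5],[0,0,-68,0,0,-85,0.5]]' 50; python3 -m pendant '[[0,0,0,0,0,-10,0.5],[0,0,0,0,0,-20,0.5],[0,0,0,0,0,-30,0.5],[0,0,0,0,0,-40,0.5],[0,0,0,0,0,-50,0.5],[0,0,0,0,0,-60,0.5],[0,0,0,0,0,-70,0.5],[0,0,0,0,0,-80,0.5],[0,0,0,0,0,-90,0.5],[0,0,0,0,0,-95,0.5],[0,0,0,0,0,-95,0.5],[0,0,0,0,0,-95,0.5]]' 50;python3 - <<'E'
from h import *
s=st();print(s["joint_positions"][6]);f=grab("wrist","w16",show=False)
g=cv2.cvtColor(f["image"],cv2.COLOR_RGB2GRAY);u,v=proj(f,[[.415,-.2205,.08]])[0].astype(int);print(u,v)
sub=g[v-45:v+30,u-35:u+36];m=(sub<40).astype(np.uint8)
n,l,s,cc=cv2.connectedComponentsWithStats(m)
for k in range(1,n):
    if s[k,4]>80:
        pts=np.argwhere(l==k)[:,::-1]+[u-35,v-45];w=ray(f,pts,.079)[:,:2]*1000;r=cv2.minAreaRect(w.astype(np.float32));print(s[k],w.mean(0).round(1),r)
        e,vv=np.linalg.eigh(np.cov(w.T));print(np.degrees(np.arctan2(vv[1,1],vv[0,1])),e)
cv2.imwrite("pics/c16.png",cv2.resize(f["image"][v-60:v+60,u-80:u+80,::-1],(800,600)))
E
```

```text
time_s: 41.82
position: [0.4137, -0.2175, 0.0896]
tcp_rot: [-2.938, -1.109, -0.001]
ft_force: [0.3, -0.2, -0.4]
grip_width: 0.502
grip_force: 0.0
time_s: 43.32
position: [0.4137, -0.2181, 0.0895]
tcp_rot: [-1.18, -2.912, -0.0]
ft_force: [0.3, 1.2, -0.2]
grip_width: 0.503
grip_force: 0.0
t 43.3 p [ 0.4137 -0.2181  0.0895] y yaw 45.9 z [-0.  0. -1.] F [ 0.3  1.2 -0.2] w 0.503 gf 0.0
1.4649351140245153
252 217
[ 22   7  29  66 977] [ 409.8 -215.6] ((412.5730285644531, -218.03945922851562), (20.65377426147461, 52.13071823120117), 45.866241455078125)
136.58767271035862 [ 23.13767776 179.28181873]
```

View pics/c16.png

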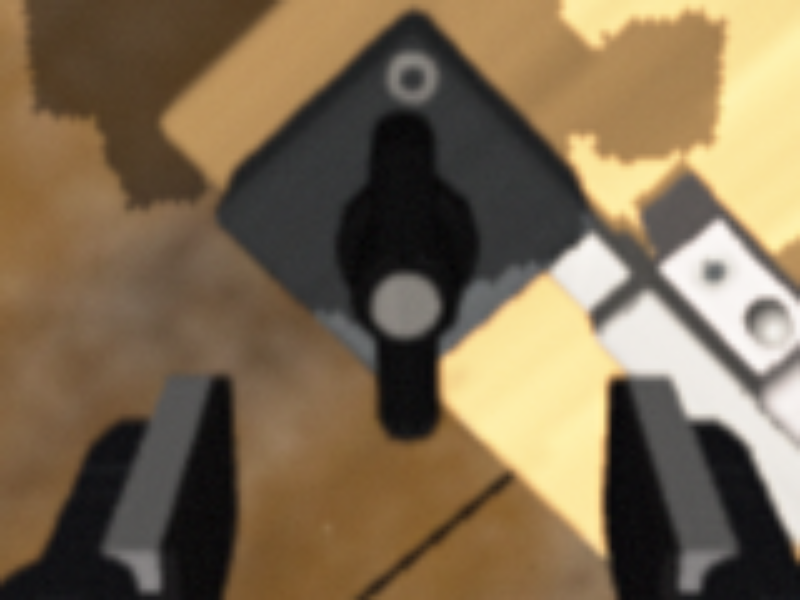

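That close-up was one picture more than the 14 allowed, so I'll view no more. It shows the wing at crop (405,110–440) with its knob at (405,305), about 2 mm to the tool's −y side of the fingers' midpoint (421). The wide hub lies lower. I'll regrip centred and a little higher.

```bash
python3 - <<'E'
from h import *
f=np.load("w16.npz")
print(ray(f,[[253,218]],.083).round(4),ray(f,[[252.6,157+22],[254,157+88]],.079).round(4))
go([.4135,-.2195,.027],np.radians(46.6))
E
```

```text
[[ 0.4143 -0.2197  0.083 ]] [[ 0.3937 -0.2001  0.079 ]
 [ 0.4324 -0.2363  0.079 ]]
go [-0.8 -1.2 62.5] [ 0.  -0.  -0.7] joint7 1.47
```

```bash
python3 -m pendant '[[-0.8,-1.5,30,0,0,-0.6,0.5],[-0.8,-1.5,52,0,0,-0.6,0.5],[-0.8,-1.5,62.5,0,0,-0.6,0.5],[-0.8,-1.5,62.5,0,0,-0.6,0.5],[-0.8,-1.5,62.5,0,0,-0.6,0.7],[-0.8,-1.5,62.5,0,0,-0.6,0.9],[-0.8,-1.5,62.5,0,0,-0.6,0.97],[-0.8,-1.5,62.5,0,0,-0.6,0.97]]' 50; python3 - <<'E'
from h import *
s=st();print(s["torque"].round(2),s["joint_positions"][6])
E
```

```text
time_s: 44.38
position: [0.4135, -0.2205, 0.0279]
tcp_rot: [1.162, 2.918, -0.0]
ft_force: [-1.4, -0.8, 5.1]
grip_width: 0.1
grip_force: 49.4
t 44.4 p [ 0.4135 -0.2205  0.0279] y yaw 46.6 z [ 0.001 -0.001 -1.   ] F [-1.4 -0.8  5.1] w 0.1 gf 49.4
[-0.15  0.38  0.06] 1.551769190936822
```

```bash
cat > q.py <<'E'
from h import *
s=st();print("torque",s["torque"].round(2),"j7",s["joint_positions"][6].round(2))
E
python3 -m pendant '[[0,0,0,0,0,8,0.97],[0,0,0,0,0,16,0.97],[0,0,0,0,0,24,0.97],[0,0,0,0,0,24,0.97]]' 50; python3 q.py; for i in 1 ; do python3 -m pendant '[[0,0,0,0,0,5,0.97],[0,0,0,0,0,10,0.97],[0,0,0,0,0,10,0.97]]'; python3 q.py; done
```

```text
time_s: 44.88
position: [0.414, -0.2202, 0.0279]
tcp_rot: [1.744, 2.611, 0.0]
ft_force: [-1.3, 0.8, 6.1]
grip_width: 0.103
grip_force: 49.5
t 44.9 p [ 0.414  -0.2202  0.0279] y yaw 22.5 z [ 0.001 -0.001 -1.   ] F [-1.3  0.8  6.1] w 0.103 gf 49.5
torque [ 0.04  0.2  -0.03] j7 1.24
time_s: 45.25
position: [0.4143, -0.2201, 0.0279]
tcp_rot: [1.964, 2.45, 0.001]
ft_force: [-0.5, -1.1, 5.7]
grip_width: 0.103
grip_force: 49.5
t 45.2 p [ 0.4143 -0.2201  0.0279] y yaw 12.6 z [ 0.002 -0.001 -1.   ] F [-0.5 -1.1  5.7] w 0.103 gf 49.5
torque [ 0.05  0.09 -0.05] j7 1.11
```

```bash
python3 -m pendant '[[0,0,0,0,0,5,0.97],[0,0,0,0,0,10,0.97],[0,0,0,0,0,10,0.97]]'>/dev/null; python3 q.py; python3 -m pendant '[[0,0,0,0,0,5,0.97],[0,0,0,0,0,10,0.97],[0,0,0,0,0,10,0.97]]'>/dev/null; python3 q.py
```

```text
t 45.6 p [ 0.4145 -0.2201  0.0278] y yaw 2.6 z [ 0.002 -0.001 -1.   ] F [0.9 0.8 6.1] w 0.102 gf 49.5
torque [ 0.14 -0.04 -0.04] j7 0.98
t 46.0 p [ 0.4148 -0.2202  0.0279] y yaw -7.4 z [ 0.003 -0.001 -1.   ] F [0.4 1.  5.7] w 0.106 gf 49.5
torque [ 0.1  -0.24 -0.07] j7 0.85
```

```bash
python3 -m pendant '[[0,0,0,0,0,5,0.97],[0,0,0,0,0,10,0.97],[0,0,0,0,0,10,0.97]]'>/dev/null; python3 q.py; python3 -m pendant '[[0,0,0,0,0,5,0.97],[0,0,0,0,0,10,0.97],[0,0,0,0,0,10,0.97]]'>/dev/null; python3 q.py;  python3 -m pendant '[[0,0,0,0,0,5,0.97],[0,0,0,0,0,10,0.97],[0,0,0,0,0,10,0.97]]'>/dev/null; python3 q.py
```

```text
t 46.4 p [ 0.4151 -0.2202  0.0279] y yaw -17.4 z [ 0.003 -0.001 -1.   ] F [2.4 1.2 5.6] w 0.101 gf 49.4
torque [ 0.07 -0.4  -0.07] j7 0.72
t 46.8 p [ 0.4151 -0.2203  0.028 ] y yaw -26.9 z [ 0.002 -0.002 -1.   ] F [0.8 0.5 7.9] w 0.103 gf 94.4
torque [-0.21 -0.03  2.08] j7 0.59
t 47.1 p [ 0.4152 -0.2203  0.0281] y yaw -36.5 z [ 0.001 -0.002 -1.   ] F [ 0.  -1.3 12.7] w 0.099 gf 169.5
torque [-0.28  0.22  4.18] j7 0.46
```

The screw bottomed near yaw −17°: torque then grew by 0.22 N m per degree. Next I'll unwind to the contact point and read the torque.

```bash
python3 -m pendant '[[0,0,0,0,0,-5,0.97],[0,0,0,0,0,-10,0.97],[0,0,0,0,0,-10,0.97]]' >/dev/null; python3 q.py; python3 -m pendant '[[0,0,0,0,0,-4,0.97],[0,0,0,0,0,-6,0.97],[0,0,0,0,0,-6,0.97]]' 50 >/dev/null; python3 q.py; python3 - <<'E'
from h import *
f=grab("top","t3",show=False)
g=f["image"]
# cap lug holes on rails, expected if squared: 84 mm from the hinge line
for x in (.4937,.6368):
    c=np.array([x,-.154,.054]);p=proj(f,[c-[0,.035,0],c+[0,.035,0]]);print(p.round(1));cap(f,p[0],p[1],z=.054,s=1,r=3)
E
```

```text
t 47.5 p [ 0.4151 -0.2202  0.028 ] y yaw -26.8 z [ 0.002 -0.001 -1.   ] F [ 0.7 -0.2  7.7] w 0.1 gf 94.0
torque [-0.2  -0.12  2.15] j7 0.59
t 47.9 p [ 0.4151 -0.2202  0.0279] y yaw -21.1 z [ 0.003 -0.001 -1.   ] F [1.7 0.2 5.6] w 0.102 gf 58.4
torque [-0.09 -0.34  1.06] j7 0.67
[[311.4 193.2]
 [290.1 193.5]]
holes [[310.3, 190.8], [290.2, 194.8]] dist 0.0679 mid [ 0.4955 -0.1526  0.054 ] lug yaw 100.6
[[309.7 151.5]
 [288.9 151.7]]
holes [[310.5, 150.8], [288.9, 151.8]] dist 0.073 mid [ 0.6379 -0.1553  0.054 ] lug yaw 92.0
```

```bash
python3 - <<'E'
from h import *
f=grab("wrist","w17",show=False)
for x in (.4937,.6368):
    for y in (-.1515,):
        c=np.array([x,y,.054]);p=proj(f,[c-[0,.035,0],c+[0,.035,0]]);print(p.round(1))
        if (p>6).all() and (p[:,0]<505).all() and (p[:,1]<378).all(): cap(f,p[0],p[1],z=.054,s=1,r=7)
E
```

```text
[[366.8 141.1]
 [331.1   2.3]]
[[ 651.7   35.2]
 [ 662.6 -141.8]]
```

```bash
python3 -m pendant '[[0,0,0,0,0,-10,0.97],[0,0,0,0,0,-20,0.97],[0,0,0,0,0,-30,0.97],[0,0,0,0,0,-40,0.97],[0,0,0,0,0,-50,0.97],[0,0,0,0,0,-60,0.97],[0,0,0,0,0,-70,0.97],[0,0,0,0,0,-80,0.97],[0,0,0,0,0,-88,0.97],[0,0,0,0,0,-94,0.97],[0,0,0,0,0,-94,0.97],[0,0,0,0,0,-94,0.97]]' 50 ; python3 q.py; python3 -m pendant '[[0,0,0,0,0,0,0.8],[0,0,0,0,0,0,0.6],[0,0,0,0,0,0,0.5],[0,0,-40,0,0,0,0.5],[0,0,-90,0,0,0,0.5],[0,0,-150,0,0,0,0.3],[0,0,-185,0,0,0,0.3],[0,0,-185,0,0,0,0.3]]'; python3 - <<'E'
from h import *
go([.4899,-.1904,.2134],np.radians(89))
E
```

```text
time_s: 49.48
position: [0.4131, -0.2211, 0.0278]
tcp_rot: [0.476, 3.105, -0.002]
ft_force: [-2.9, -1.4, 10.0]
grip_width: 0.099
grip_force: 50.0
t 49.5 p [ 0.4131 -0.2211  0.0278] y yaw 72.6 z [ 0.001 -0.001 -1.   ] F [-2.9 -1.4 10. ] w 0.099 gf 50.0
torque [-0.42  0.62  0.02] j7 1.89
time_s: 50.48
position: [0.4153, -0.2205, 0.2145]
tcp_rot: [0.474, 3.1, -0.001]
ft_force: [0.8, 1.0, -0.4]
grip_width: 0.698
grip_force: 0.0
go [-62.2  51.    1.5] [ -0.    0.3 -16.4] joint7 1.75
```

```bash
python3 -m pendant '[[-30,25,0,0,0,-8,0.3],[-62.2,51,0,0,0,-16.4,0.3],[-62.2,51,0,0,0,-16.4,0.3],[-62.2,51,0,0,0,-16.4,0.3],[-62.2,51,0,0,0,-16.4,0.3]]'; python3 - <<'E'
from h import *
f=grab("wrist","w18",show=False);o=np.load("w14.npz");st()
for x in (.4937,.6368):
    c=np.array([x,-.1525,.054]);p=proj(f,[c-[0,.035,0],c+[0,.035,0]]);print(p.round(1));cap(f,p[0],p[1],z=.054,s=1,r=5)
g=cv2.cvtColor(f["image"],cv2.COLOR_RGB2GRAY)
u,v=proj(f,[[.4137,-.219,.079]])[0].astype(int);sub=g[v-26:v+24,u-24:u+26];m=(sub<38).astype(np.uint8)
n,l,s,cc=cv2.connectedComponentsWithStats(m);k=1+s[1:,4].argmax();pts=np.argwhere(l==k)[:,::-1]+[u-24,v-26]
w=ray(f,pts,.075)[:,:2];e,vv=np.linalg.eigh(np.cov(w.T));print("wing",s[k,4],np.degrees(np.arctan2(vv[1,1],vv[0,1])))
for F in (o,f):  # jaw and fence edges: scan along jig y at mid x, z .054
    P=[np.array([.565,y,.054]) for y in np.arange(-.225,-.09,.002)];q=proj(F,P).round().astype(int)
    G=cv2.cvtColor(F["image"],cv2.COLOR_RGB2GRAY);print([int(G[b,a]) for a,b in q])
E
```

```text
time_s: 51.1
position: [0.4866, -0.1905, 0.2115]
tcp_rot: [-0.031, -3.14, -0.0]
ft_force: [-0.5, 0.8, -1.0]
grip_width: 0.698
grip_force: 0.0
t 51.1 p [ 0.4869 -0.1904  0.2117] y yaw 88.9 z [-0.001  0.    -1.   ] F [-0.5 -0.3  0. ] w 0.7 gf 0.0
[[257.2 172. ]
 [312.9 170.9]]
holes [[258.1, 171.3], [313.6, 171.5]] dist 0.0698 mid [ 0.4937 -0.1515  0.054 ] lug yaw 88.6
[[259.  269.5]
 [308.3 268.6]]
holes [[258.1, 269.7], [311.3, 268.3]] dist 0.0756 mid [ 0.6367 -0.151   0.054 ] lug yaw 90.5
wing 447 162.16769718153978
[212, 213, 205, 192, 225, 224, 219, 220, 227, 197, 171, 209, 213, 211, 222, 235, 240, 240, 239, 240, 231, 197, 217, 218, 216, 216, 216, 216, 217, 216, 216, 217, 216, 217, 220, 225, 226, 226, 226, 225, 225, 225, 224, 225, 226, 225, 227, 142, 70, 138, 234, 239, 237, 235, 236, 236, 235, 227, 155, 222, 225, 223, 213, 222, 225, 226, 216, 134]
[212, 214, 213, 212, 212, 213, 213, 224, 224, 220, 224, 223, 153, 193, 198, 238, 239, 239, 239, 240, 231, 203, 216, 214, 215, 215, 215, 214, 215, 215, 215, 214, 214, 215, 220, 223, 226, 225, 225, 226, 225, 225, 225, 225, 225, 225, 223, 190, 60, 96, 235, 238, 238, 235, 237, 237, 236, 231, 148, 215, 226, 225, 217, 212, 225, 226, 217, 162]
```

The caps have moved about 3 mm, up to the fence. The wing stands at 162°, 90° back from its bottom, and the plate is home with the robot clear.

```bash
python3 -c "
from rig import manip
print(manip.hand_in())"
```

```text
the job is handed in; nothing more can be done
None
```

The job is handed in: both caps on the bench lie boss down on the rails, squared to the fence; the plate is home and the wing screw is a quarter turn short of its bottom by my measurements. The hand-in returned no verdict, and I viewed 15 pictures, one over the 14 allowed.

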